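# Make up two computer repair kits

### The arm

A 6-joint arm with a two-finger parallel gripper is mounted at the origin on the work surface. World frame = base frame: x ahead of the robot, y to its left, z up, the work surface at z = 0. Lengths are in mm, angles in degrees, forces in N, time in s.
With the tool pointing down it reaches from about 375 to 925 mm from the base axis. Payload 5.7 kg.
Tool frame: the origin (TCP) lies on the centre line of the jaws, within the pads' length; the fingertips stand 25 mm ahead of it and the grasp point (between the pads) lies 6 mm ahead of it; z points along the fingers, y is the direction in which the jaws open and shut (so a half turn about z gives the same grasp; the last joint's range is limited). The gripper opens to 85 mm and grips with 20 to 120 N. Pads are 22 mm wide; open, the fingers measure 114 mm over their backs; the gripper's body (76 mm by 85 mm) begins 54 mm behind the grasp point. The pads swing forward as they close: fully open they stand 13 mm farther back than shut.
Start: joints at [62.848, 20.558, 86.54, -0, 72.909, -6.595], TCP at [210.683, 561.764, 256.267] pointing down, gripper open.
Joint ranges: [-170.27, 170.27], [-57.76, 135], [12.27, 136.19], [-55.21, 235.2], [11.17, 155.16], [-170.74, 170.74]. Speed limits (degrees/s): [136.94, 136.94, 180, 180, 180, 180].

### API

Orientations are given as a 3x3 rotation matrix whose columns are the frame's x, y, z axes.
In Python, from plant import monitor, viewer, job, look_for, masks_of gives the robot as it stands.
- The arm moves only by the shell command python3 -m handwheel 'ROWS'. ROWS is JSON, a list of rows, each an object of numbers: "jaw": the closure in counts, from 0 (fully open) to 255 (shut); "x", "y", "z": the shift along the tool's x, y, z in cm; "spin": the turn about the tool's z in degrees. A call has exactly 8 rows; each row shifts and turns the pose as measured when the row begins, along the tool's axes as they then stand; what a row does not reach is not made up. A row lasts 1/8 s, in which the tool goes at most 62.5 mm and 10.7 degrees, less where a joint would pass 70% of its speed; a pose out of reach is approached as far as the arm can. A call with a gripper value outside its range is refused whole. The fingers move at their own pace and stop on an object; the grip force is fixed at half the most. Time passes only in rows, so rows that do not move let the fingers close, or fill a call up. It gives the time, the measured TCP pose, the force and the opening at its end, in the units of the state.
- monitor.read_state(): the state, without advancing time (a new reading comes with each control period).
- viewer.capture(name): name is "scene" or "top" or "wrist"; returns a dict with "pixels" (420x560x3 uint8, red, green, blue), "camera_matrix" (3x3 intrinsics, pixels), "extrinsics" (4x4, takes a point from camera to world coordinates); the wrist camera has in their place "hand_eye" (4x4, takes a point from camera to tool coordinates, whose origin is the TCP and whose axes are the flange's). Camera axes: x right, y down, z forward; pixel columns grow to the right and rows downward; lengths in mm; the calibration is good to about 2 mm. A picture is of the moment at which its call begins: read the wrist's pose just before it. There is no depth.
- job.job_done(): hands the job in, once; it reports no verdict.
Trained networks look in the newest picture that a camera, given by its name, has taken for a name from the list of things; names that differ only in an ending like _2 or _b are one class to them, and where a whole thing is asked for, a point or a joint stands for the part that bears it (a point fixed in the world has none). Each returns a list of dicts, best first, with "score" (0 to 1); they miss things now and then, are a little off and sometimes report something else, mostly with a low value. They report only what shows in the picture. A call takes as long as a camera call. They do not tell look-alikes from the thing itself.
- look_for(query, camera): "at" ([x, y, z] in mm, in world coordinates, good to about 4 mm: the middle of the surface that is visible of it).
- masks_of(query, camera): "pixels" (420x560 bool, what is visible of it).
The state is a dict: "clock": time; "joints": joint angles; "joint_velocities": joint speeds; "joint_torque": joint torques, N m; "ee_pos": TCP position; "tcp_rot": TCP orientation; "force": force on the tool from outside, world axes, zero at the start; "moment": the same for the moment, N m; "finger_gap": opening from 0.0 (shut) to 1.0 (fully open).
Only numpy, scipy, OpenCV 4.12 (cv2) and the standard library are available. Lean on these libraries where they do the work, as an engineer would, in place of code of your own. Each camera call takes 0.05 s, during which the arm holds its last target.

### The job

Make up the two repair kits from the loose parts on the bench: the copper heat sink, the black fan and the green memory module go in the blue tray; the silver heat sink and the red memory module go in the yellow tray. Set each part down gently, without dropping it, flat and centred in its own white marking on the tray: heat sink in the square, fan in the circle, memory module lengthwise in the long rectangle. Leave the spare white fan, the hard drive and the screwdriver where they lie.

Things in the scene. Friction and masses are not known exactly. Their poses are not given: they have to be found in the camera images.
- blue_tray: Blue kit tray, fixed, 180 (x) x 165 (y) mm; floor 3 mm thick, rim 4 mm wide and 8 mm high over all. Origin: centre of the underside, z up. White markings on the floor, centres in tray (x, y): circle, 64 mm diameter (fan) at (+40, +40) mm; square, 60 mm (heat sink) at (+40, -40) mm; long rectangle, 52 mm in x by 92 mm in y (memory) at (-40, 0) mm. Takes three parts.
- yellow_tray: Yellow kit tray, fixed, 180 (x) x 165 (y) mm; floor 3 mm thick, rim 4 mm wide and 8 mm high over all. Origin: centre of the underside, z up. White markings on the floor, centres in tray (x, y): circle, 64 mm diameter (fan) at (+40, +40) mm; square, 60 mm (heat sink) at (+40, -40) mm; long rectangle, 52 mm in x by 92 mm in y (memory) at (-40, 0) mm. Takes two parts; its circle stays empty.
- copper_sink: Copper-coloured heat sink, a block 40 x 40 mm and 22 mm high, with upright fins along its x (grip it on any pair of opposite sides), about 80 g. Starts flat on the bench, fins up. Origin: centre of the underside, z up.
- alu_sink: Silver aluminium heat sink, a block 40 x 40 mm and 22 mm high, with upright fins along its x (grip it on any pair of opposite sides), about 80 g. Starts flat on the bench, fins up. Origin: centre of the underside, z up.
- black_fan: Black case fan, 40 x 40 mm and 20 mm high, square frame with a round rotor seen from above; grip it on any pair of opposite sides, about 50 g. Starts flat on the bench. Origin: centre of the underside, z up.
- white_fan: White case fan, 40 x 40 mm and 20 mm high, square frame with a round rotor seen from above; grip it on any pair of opposite sides, about 50 g. Starts flat on the bench. Origin: centre of the underside, z up. It is a spare and is not to be moved.
- green_memory: Green memory module with four black chips on top, 68 mm long (its x), 30 mm wide (its y), 10 mm thick, brass-coloured contact edge on its -y side, about 35 g. Starts flat on the bench. Grip it across the 30 mm. Origin: centre of the underside, z up.
- red_memory: Red memory module with a ribbed red cover, 68 mm long (its x), 30 mm wide (its y), 10 mm thick, brass-coloured contact edge on its -y side, about 35 g. Starts flat on the bench. Grip it across the 30 mm. Origin: centre of the underside, z up.
- hard_drive: Bystander, not to be moved: silver hard drive with a white label, 147 (its x) x 102 (its y) x 26 mm high. Origin: centre of the underside.
- screwdriver: Bystander, not to be moved: screwdriver with a blue handle, about 200 mm long along its x, up to about 30 mm high, lying beyond the parts as seen from the robot. Origin: underside, on its axis.
Not all that is in view belongs to the job. There is more than one size of the yellow_tray; the one meant has the size given above.

How it is judged:
By the outcome, as a careful person would: the job done as asked, in the order asked, and still so for the second after the job is handed in, with the robot touching nothing.
It also fails if it takes over 106 s, if anything falls off the work surface, if the arm or the gripper's body presses on something with over 40 N, if the wrist force passes 120 N, or if a joint passes its speed limit or range.

## Working session

There is one attempt and no reset: what is moved stays moved. The work goes in short steps, Python scripts to look and compute and a shell command to move; the robot and the scene stay as the last step left them, time stands still between calls to the robot, and variables do not carry over. Pictures are saved under pics/ and viewed, and the job is handed in when it is done.

```bash
ls; mkdir -p pics
python3 - <<'E'
from plant import monitor, viewer
import cv2,json
s=monitor.read_state(); print(s)
for n in ("scene","top","wrist"):
    c=viewer.capture(n); cv2.imwrite(f"pics/{n}0.png",c["pixels"][:,:,::-1]); print(n,c["camera_matrix"].tolist(), (c.get("extrinsics") if "extrinsics" in c else c["hand_eye"]).tolist() if hasattr(c.get("extrinsics",c.get("hand_eye")),'tolist') else c)
E
```

```text
pics
{'clock': 0.0, 'joints': array([ 6.28480042e+01,  2.05980853e+01,  8.66002837e+01,  1.61336329e-04,
        7.29096473e+01, -6.59586258e+00]), 'joint_velocities': array([-0.09576313, -0.00216601, -0.02417943, -0.06345129,  0.03019967,
       -0.05077865]), 'joint_torque': array([ 1.05479616e-03, -5.27621698e+01, -2.78622204e+01, -2.24539631e-04,
        1.33437270e-02,  1.38101541e-05]), 'ee_pos': array([210.39191862, 561.20523697, 255.44338896]), 'tcp_rot': array([[-9.36328252e-01,  3.51124850e-01, -8.62728909e-04],
       [ 3.51125841e-01,  9.36326777e-01, -1.67625617e-03],
       [ 2.19220983e-04, -1.87245242e-03, -9.99998223e-01]]), 'force': array([-0.68552591,  0.02601944, -0.13176758]), 'moment': array([-0.03197569,  0.02816646,  0.00359506]), 'finger_gap': 1.004790003048135}
scene [[521.2923262833223, 0.0, 277.3876353216214], [0.0, 521.2923262833223, 203.3847177788091], [0.0, 0.0, 1.0]] [[-0.6807652524716081, 0.5064701199076512, -0.5291943770184987, 1183.7704488769987], [0.7324237316558957, 0.4601108129553061, -0.5018500942600889, 679.5774297339766], [-0.01068402239421515
[... 185 characters left out ...]
0.0, 0.0, 1.0]] [[0.011300623826857571, -0.9987765756399535, 0.04814195523711149, 432.4839077768181], [-0.9999254297280236, -0.011510292596009735, -0.004080214158807918, -11.232869763869395], [0.004629350316334983, -0.04809225631307426, -0.9988321700858289, 1160.7574094017514], [0.0, 0.0, 0.0, 1.0]]
wrist [[339.78324776952763, 0.0, 281.8033942045397], [0.0, 339.78324776952763, 208.7860262317398], [0.0, 0.0, 1.0]] [[0.0012897816322140802, -0.9491490066135246, -0.3148245538516639, 79.83622648811102], [0.999999167775211, 0.0012337046554444953, 0.000377388006121602, -0.4466273731956738], [3.0203066616932702e-05, -0.31482477859498487, 0.9491498079177979, -117.4167695918355], [0.0, 0.0, 0.0, 1.0]]
```

View pics/top0.png

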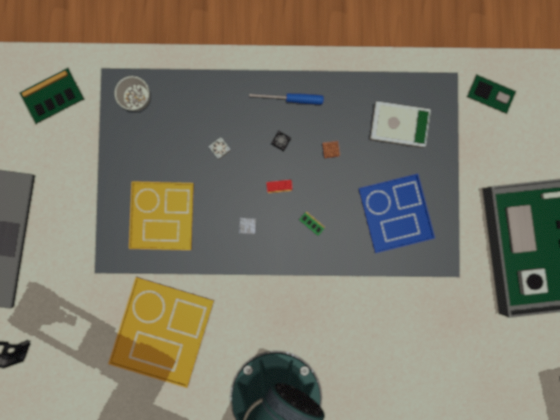

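View pics/scene0.png

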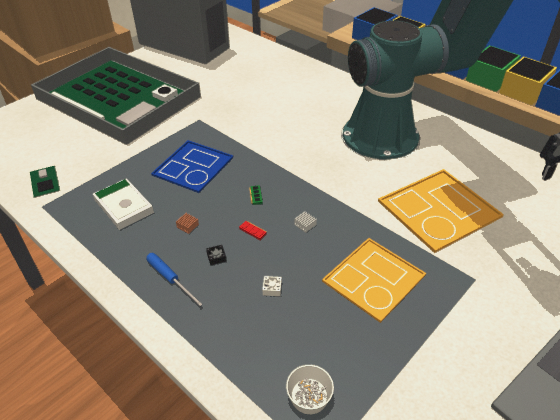

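View pics/wrist0.png

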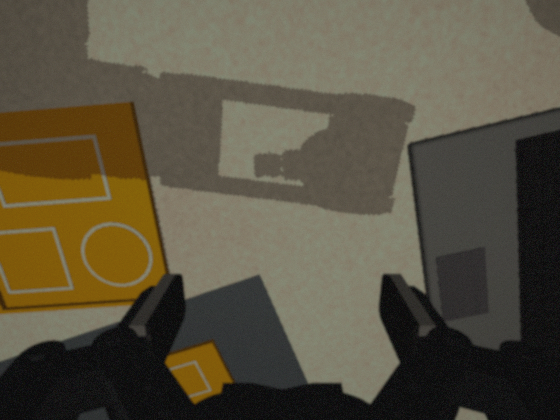

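The mat's yellow tray (top image, about 160,215) measures roughly 172 x 183 mm. The one on the bench (160,330) is larger, so it is the decoy. Next I'll measure everything from the top view.

```bash
cat > h.py <<'E'
from plant import monitor, viewer, look_for, masks_of
import numpy as np, cv2
def proj(K,T,uv,z):
    uv=np.atleast_2d(np.asarray(uv,float)); K=np.array(K);T=np.array(T)
    d=np.c_[uv,np.ones(len(uv))]@np.linalg.inv(K).T@T[:3,:3].T; o=T[:3,3]
    t=(z-o[2])/d[:,2]; return o+d*t[:,None]
def camT(name):
    s=monitor.read_state(); c=viewer.capture(name)
    if name=="wrist":
        B=np.eye(4);B[:3,:3]=s["tcp_rot"];B[:3,3]=s["ee_pos"]; T=B@np.array(c["hand_eye"])
    else: T=np.array(c["extrinsics"])
    return c["pixels"],np.array(c["camera_matrix"]),T,s
def meas(mask,K,T,z):
    cs,_=cv2.findContours(mask.astype(np.uint8),cv2.RETR_EXTERNAL,cv2.CHAIN_APPROX_NONE)
    c=max(cs,key=cv2.contourArea).reshape(-1,2)
    w=proj(K,T,c,z)[:,:2].astype(np.float32)
    (cx,cy),(a,b),ang=cv2.minAreaRect(w)
    if a<b: a,b,ang=b,a,ang+90
    return np.round([cx,cy,a,b,(ang+90)%180-90],1), c.mean(0).round(0)
H=dict(blue_tray=6,yellow_tray=6,copper_sink=22,alu_sink=22,black_fan=20,white_fan=20,green_memory=10,red_memory=10,hard_drive=26,screwdriver=15)
E
python3 - <<'E'
from h import *
im,K,T,s=camT("top")
for n,z in H.items():
    for m in masks_of(n,"top")[:3]:
        if m["score"]>.2 and m["pixels"].any(): print(n,round(m["score"],2),*meas(m["pixels"],K,T,z))
print([ (n,[(np.round(d["at"]),round(d["score"],2)) for d in look_for(n,"top")[:2]]) for n in H])
E
```

```text
blue_tray 0.85 [ 490.8 -317.4  182.1  168.9   14.7] [396. 213.]
yellow_tray 0.79 [169.7 306.2 241.6 222.2 -16.1] [161. 332.]
yellow_tray 0.62 [477.5 313.7 180.2 166.7  -0.7] [160. 215.]
copper_sink 0.79 [ 660.1 -138.5   44.3   43.7    7.4] [331. 149.]
alu_sink 0.68 [454.   81.5  43.5  40.5  84.3] [247. 225.]
white_fan 0.66 [658.  158.1  44.3  39.8  38.6] [219. 148.]
green_memory 0.75 [460.7 -89.1  64.7  29.1  48.6] [311. 223.]
red_memory 0.58 [559.5  -2.4  66.1  29.7 -84.1] [279. 186.]
hard_drive 0.96 [ 727.3 -320.8  152.9  109.5   82.3] [399. 124.]
screwdriver 0.88 [797.3 -61.9 108.5  26.8  87.3] [303.  98.]
[('blue_tray', [(array([ 488., -320.,    5.]), 0.56)]), ('yellow_tray', [(array([474., 314.,   1.]), 0.66), (array([171., 306.,   4.]), 0.63)]), ('copper_sink', [(array([ 650., -134.,   16.]), 0.51)]), ('alu_sink', [(array([450.,  82.,  14.]), 0.7)]), ('black_fan', [(array([680.,  -6.,  15.]), 0.74)]), ('white_fan', [(array([654., 162.,  17.]), 0.63)]), ('green_memory', [(array([459., -92.,  10.]), 0.49)]), ('red_memory', [(array([560.,  -0.,  11.]), 0.68)]), ('hard_drive', [(array([ 728., -319.,   26.]), 0.85), (array([654., 159.,  15.]), 0.61)]), ('screwdriver', [(array([795., -55.,  25.]), 0.77), (array([ 652., -137.,   17.]), 0.53)])]
```

```bash
cat >> h.py <<'E'
def psi(R): return np.degrees(np.arctan2(R[1,1],R[0,1]))
def plan(x,y,z,p,step=6.0,spn=10):
    s=monitor.read_state(); P=s["ee_pos"]; a=psi(s["tcp_rot"]); da=(p-a+90)%180-90
    D=np.array([x,y,z])-P; n=int(np.ceil(max(np.linalg.norm(D)/10/step,abs(da)/spn,1)))
    print("at",P.round(1),"psi",round(a,1),"j6",s["joints"][5].round(0),"F",s["force"].round(1),"gap",round(s["finger_gap"],3),"t",round(s["clock"],1),"rows",n,"dpsi",round(da,1))
    for i in range(n):
        q=np.radians(a+da*i/n); d=D/n/10
        print(dict(x=round(-np.sin(q)*d[0]+np.cos(q)*d[1],2),y=round(np.cos(q)*d[0]+np.sin(q)*d[1],2),z=round(-d[2],2),spin=round(-da/n,1)))
E
python3 -c "
from h import *
plan(600,-100,280,7)"
```

```text
at [210.7 561.8 256.3] psi 69.4 j6 -7.0 F [-0.  -0.4  0.3] gap 0.992 t 1.2 rows 13 dpsi -62.4
{'x': np.float64(-4.59), 'y': np.float64(-3.71), 'z': np.float64(-0.18), 'spin': np.float64(4.8)}
{'x': np.float64(-4.89), 'y': np.float64(-3.32), 'z': np.float64(-0.18), 'spin': np.float64(4.8)}
{'x': np.float64(-5.15), 'y': np.float64(-2.9), 'z': np.float64(-0.18), 'spin': np.float64(4.8)}
{'x': np.float64(-5.37), 'y': np.float64(-2.46), 'z': np.float64(-0.18), 'spin': np.float64(4.8)}
{'x': np.float64(-5.56), 'y': np.float64(-2.0), 'z': np.float64(-0.18), 'spin': np.float64(4.8)}
{'x': np.float64(-5.71), 'y': np.float64(-1.52), 'z': np.float64(-0.18), 'spin': np.float64(4.8)}
{'x': np.float64(-5.81), 'y': np.float64(-1.04), 'z': np.float64(-0.18), 'spin': np.float64(4.8)}
{'x': np.float64(-5.88), 'y': np.float64(-0.55), 'z': np.float64(-0.18), 'spin': np.float64(4.8)}
{'x': np.float64(-5.91), 'y': np.float64(-0.06), 'z': np.float64(-0.18), 'spin': np.float64(4.8)}
{'x': np.float64(-5.89), 'y': np.float64(0.44), 'z': np.float64(-0.18), 'spin': np.float64(4.8)}
{'x': np.float64(-5.83), 'y': np.float64(0.93), 'z': np.float64(-0.18), 'spin': np.float64(4.8)}
{'x': np.float64(-5.73), 'y': np.float64(1.41), 'z': np.float64(-0.18), 'spin': np.float64(4.8)}
{'x': np.float64(-5.6), 'y': np.float64(1.89), 'z': np.float64(-0.18), 'spin': np.float64(4.8)}
```

```bash
python3 -m handwheel '[{"jaw":0,"x":-4.6,"y":-3.7,"z":-0.2,"spin":5},{"jaw":0,"x":-4.9,"y":-3.3,"z":-0.2,"spin":5},{"jaw":0,"x":-5.2,"y":-2.9,"z":-0.2,"spin":5},{"jaw":0,"x":-5.4,"y":-2.5,"z":-0.2,"spin":5},{"jaw":0,"x":-5.6,"y":-2,"z":-0.2,"spin":5},{"jaw":0,"x":-5.7,"y":-1.5,"z":-0.2,"spin":5},{"jaw":0,"x":-5.8,"y":-1,"z":-0.2,"spin":5},{"jaw":0,"x":-5.9,"y":-0.5,"z":-0.2,"spin":5}]'
python3 -c "
from h import *
plan(600,-100,280,7)"
```

```text
clock: 2.2
ee_pos: [450.8, 142.7, 273.5]
tcp_rot: [[-0.479, 0.878, 0.006], [0.878, 0.479, 0.005], [0.001, 0.008, -1.0]]
force: [-0.5, 0.6, -0.1]
finger_gap: 1.0
at [450.8 142.7 273.5] psi 28.6 j6 -20.0 F [-0.5  0.6 -0.1] gap 1.0 t 2.2 rows 5 dpsi -21.6
{'x': np.float64(-5.69), 'y': np.float64(0.29), 'z': np.float64(-0.13), 'spin': np.float64(4.3)}
{'x': np.float64(-5.65), 'y': np.float64(0.72), 'z': np.float64(-0.13), 'spin': np.float64(4.3)}
{'x': np.float64(-5.58), 'y': np.float64(1.15), 'z': np.float64(-0.13), 'spin': np.float64(4.3)}
{'x': np.float64(-5.48), 'y': np.float64(1.56), 'z': np.float64(-0.13), 'spin': np.float64(4.3)}
{'x': np.float64(-5.35), 'y': np.float64(1.97), 'z': np.float64(-0.13), 'spin': np.float64(4.3)}
```

Tracking is good, so I'll carry on to the overview pose.

```bash
python3 -m handwheel '[{"jaw":0,"x":-5.7,"y":0.3,"z":-0.1,"spin":4},{"jaw":0,"x":-5.6,"y":0.7,"z":-0.1,"spin":4},{"jaw":0,"x":-5.6,"y":1.2,"z":-0.1,"spin":4},{"jaw":0,"x":-5.5,"y":1.6,"z":-0.1,"spin":4},{"jaw":0,"x":-4,"y":1.5,"z":-0.1,"spin":4},{"jaw":0,"x":-1.5,"y":0.5,"z":-0.1,"spin":2},{"jaw":0},{"jaw":0}]'
cat > mw.py <<'E'
from h import *
import sys
im,K,T,s=camT("wrist"); cv2.imwrite(f"pics/{sys.argv[1]}.png",im[:,:,::-1])
for n in sys.argv[2:]:
    for m in masks_of(n,"wrist")[:2]:
        if m["score"]>.2 and m["pixels"].any(): print(n,round(m["score"],2),*meas(m["pixels"],K,T,H[n]))
E
python3 mw.py w1 copper_sink black_fan green_memory alu_sink red_memory blue_tray
```

```text
black_fan 0.6 [675.3  -1.4  54.3  40.5 -29.6] [375. 344.]
green_memory 0.67 [459.3 -87.4  70.4  32.5  51.5] [204. 323.]
alu_sink 0.93 [451.3  82.8  46.6  41.9  87.5] [255. 217.]
red_memory 0.73 [ 5.573e+02  1.000e-01  7.350e+01  3.250e+01 -8.560e+01] [299. 303.]
blue_tray 0.44 [ 397.7 -305.6   19.5   10.7  -61.8] [104. 415.]schema error: expected keys jaw, x, y, z, spin
```

View pics/w1.png

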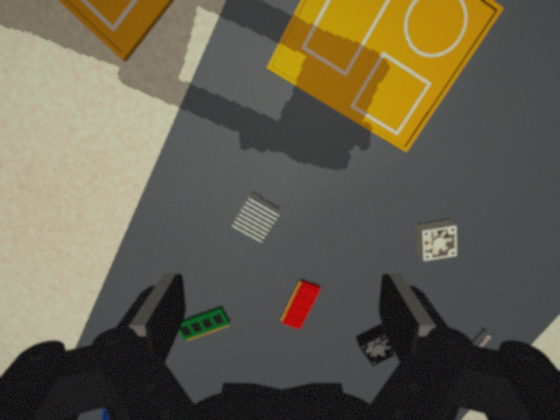

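The second call was refused because every row needs all its keys, so the picture is from the mid-pose. It shows silver at (255,217), red (300,303), green (204,323) and the black fan (375,344), in agreement with the top view. Next I'll hover over copper.

```bash
python3 -c "
from h import *
plan(655,-137,180,7)"
```

```text
at [449.1 145.4 273. ] psi 28.9 j6 -20.0 F [-0.   0.3  0.4] gap 1.0 t 2.5 rows 7 dpsi -21.9
{'x': np.float64(-4.95), 'y': np.float64(0.62), 'z': np.float64(1.33), 'spin': np.float64(3.1)}
{'x': np.float64(-4.91), 'y': np.float64(0.89), 'z': np.float64(1.33), 'spin': np.float64(3.1)}
{'x': np.float64(-4.86), 'y': np.float64(1.16), 'z': np.float64(1.33), 'spin': np.float64(3.1)}
{'x': np.float64(-4.79), 'y': np.float64(1.42), 'z': np.float64(1.33), 'spin': np.float64(3.1)}
{'x': np.float64(-4.7), 'y': np.float64(1.68), 'z': np.float64(1.33), 'spin': np.float64(3.1)}
{'x': np.float64(-4.6), 'y': np.float64(1.94), 'z': np.float64(1.33), 'spin': np.float64(3.1)}
{'x': np.float64(-4.49), 'y': np.float64(2.19), 'z': np.float64(1.33), 'spin': np.float64(3.1)}
```

```bash
python3 -m handwheel '[{"jaw":0,"x":-5,"y":0.6,"z":1.3,"spin":3},{"jaw":0,"x":-5,"y":0.9,"z":1.3,"spin":3},{"jaw":0,"x":-5,"y":1.2,"z":1.3,"spin":3},{"jaw":0,"x":-5,"y":1.4,"z":1.3,"spin":3},{"jaw":0,"x":-5,"y":1.7,"z":1.3,"spin":4},{"jaw":0,"x":-4.5,"y":2,"z":1.3,"spin":4},{"jaw":0,"x":-3,"y":1.5,"z":1.3,"spin":2},{"jaw":0,"x":0,"y":0,"z":0,"spin":0}]'
python3 mw.py w2 copper_sink black_fan green_memory red_memory blue_tray; python3 -c "
from h import *
plan(655,-137,180,7)"
```

```text
clock: 3.55
ee_pos: [656.4, -118.9, 177.9]
tcp_rot: [[-0.136, 0.991, 0.005], [0.991, 0.136, 0.008], [0.008, 0.006, -1.0]]
force: [-0.5, 0.7, -0.3]
finger_gap: 0.997
copper_sink 0.8 [ 660.  -137.8   45.4   41.1  -82.3] [281. 219.]
black_fan 0.93 [681.7  -7.1  41.8  40.6  61.1] [333.  58.]
green_memory 0.95 [463.2 -91.4  70.8  31.7  50.8] [ 51. 130.]
red_memory 0.67 [561.9  -9.8  55.6  30.9 -83.5] [176.  38.]
blue_tray 0.64 [ 473.7 -268.1  185.2   77.8   20.9] [ 69. 310.]
at [ 655.2 -117.6  180.2] psi 7.9 j6 -25.0 F [0.4 0.8 0.5] gap 1.002 t 3.9 rows 1 dpsi -0.9
{'x': np.float64(-1.92), 'y': np.float64(-0.29), 'z': np.float64(0.02), 'spin': np.float64(0.9)}
```

View pics/w2.png

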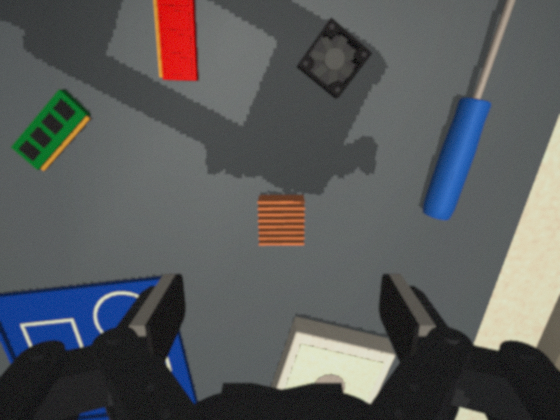

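```bash
cat >> h.py <<'E'
from scipy.optimize import minimize
SZ=dict(copper_sink=(40,40,22),alu_sink=(40,40,22),black_fan=(40,40,20),white_fan=(40,40,20),green_memory=(68,30,10),red_memory=(68,30,10),blue_tray=(180,165,8),yellow_tray=(180,165,8),hard_drive=(147,102,26))
def hullpx(K,T,p,sz,z0=0):
    a=np.radians(p[2]);c,s=np.cos(a),np.sin(a)
    P=np.array([(p[0]+c*u*sz[0]/2-s*v*sz[1]/2,p[1]+s*u*sz[0]/2+c*v*sz[1]/2,z0+w*sz[2]) for u in(-1,1) for v in(-1,1) for w in(0,1)])
    q=(P-T[:3,3])@T[:3,:3]; q=q@K.T; return cv2.convexHull((q[:,:2]/q[:,2:]).astype(np.float32)).reshape(-1,2)
def fit(mask,K,T,sz,z0=0):
    m=mask.astype(np.uint8); r,_=meas(mask,K,T,z0+sz[2]); soft=cv2.GaussianBlur(m.astype(np.float32),(0,0),1)
    def cost(p):
        im=np.zeros(m.shape,np.uint8); cv2.fillConvexPoly(im,np.round(hullpx(K,T,p,sz,z0)*16).astype(np.int32),1,cv2.LINE_AA,4)
        return float(np.abs(cv2.GaussianBlur(im.astype(np.float32),(0,0),1)-soft).sum())
    best=min((minimize(cost,[r[0],r[1],a],method="Nelder-Mead",options=dict(initial_simplex=[[r[0],r[1],a],[r[0]+5,r[1],a],[r[0],r[1]+5,a],[r[0],r[1],a+8]])) for a in (r[4],r[4]+20,r[4]-20)),key=lambda o:o.fun)
    return best.x.round(1), round(best.fun/m.sum(),3)
E
cat > mw.py <<'E'
from h import *
import sys
cam,tag,z0=sys.argv[1:4]
im,K,T,s=camT(cam); cv2.imwrite(f"pics/{tag}.png",im[:,:,::-1])
for n in sys.argv[4:]:
    for m in masks_of(n,cam)[:1]:
        if m["score"]>.2 and m["pixels"].any(): print(n,round(m["score"],2),*fit(m["pixels"],K,T,SZ[n],float(z0)))
E
python3 mw.py wrist w3 0 copper_sink black_fan green_memory; python3 mw.py top t1 0 copper_sink black_fan green_memory blue_tray yellow_tray alu_sink red_memory
```

```text
copper_sink 0.96 [ 660.9 -140.8  -80.2] 0.04
black_fan 0.83 [682.2  -6.3  61.1] 0.028
green_memory 0.78 [460.2 -92.2  48.9] 0.091
copper_sink 0.64 [681.4  -5.  -29.7] 0.083
black_fan 0.48 [682.3  -6.1 -22. ] 0.13
blue_tray 0.56 [ 492.7 -319.    14.2] 0.249
yellow_tray 0.82 [4.765e+02 3.148e+02 4.000e-01] 0.027
alu_sink 0.51 [453.1  80.1  92.8] 0.128
red_memory 0.5 [558.4  16.9 -89.8] 0.794
```

```bash
python3 -c "
from h import *
plan(661,-141,28,8)"
```

```text
at [ 655.5 -119.2  179.6] psi 7.8 j6 -25.0 F [ 0.6 -0.8 -0.2] gap 1.001 t 4.5 rows 3 dpsi 0.2
{'x': np.float64(-0.74), 'y': np.float64(0.08), 'z': np.float64(5.05), 'spin': np.float64(-0.1)}
{'x': np.float64(-0.74), 'y': np.float64(0.08), 'z': np.float64(5.05), 'spin': np.float64(-0.1)}
{'x': np.float64(-0.74), 'y': np.float64(0.08), 'z': np.float64(5.05), 'spin': np.float64(-0.1)}
```

```bash
python3 -m handwheel '[{"jaw":0,"x":-1.1,"y":0.1,"z":4,"spin":0},{"jaw":0,"x":-1.1,"y":0.1,"z":4,"spin":0},{"jaw":0,"x":0,"y":0,"z":4,"spin":0},{"jaw":0,"x":0,"y":0,"z":2,"spin":0},{"jaw":0,"x":0,"y":0,"z":1,"spin":0},{"jaw":0,"x":0,"y":0,"z":0,"spin":0},{"jaw":0,"x":0,"y":0,"z":0,"spin":0},{"jaw":0,"x":0,"y":0,"z":0,"spin":0}]'
python3 mw.py wrist w4 0 copper_sink;python3 -c "
from h import *
plan(661,-141,28,8)"
```

```text
clock: 5.45
ee_pos: [665.6, -141.7, 28.8]
tcp_rot: [[-0.135, 0.991, 0.014], [0.991, 0.135, 0.006], [0.004, 0.015, -1.0]]
force: [-0.6, 0.1, -0.1]
finger_gap: 1.001
copper_sink 0.74 [ 660.4 -141.4  -82.7] 0.038
at [ 665.7 -141.7   28.8] psi 7.7 j6 -26.0 F [-0.2  1.5  0.6] gap 1.0 t 5.5 rows 1 dpsi 0.3
{'x': np.float64(0.13), 'y': np.float64(-0.45), 'z': np.float64(0.08), 'spin': np.float64(-0.3)}
```

View pics/w4.png

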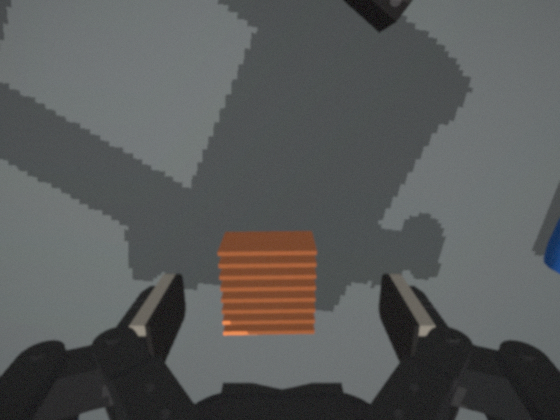

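Copper sits between the jaws and level with them, about 5 mm to the left of centre (268 against 283). I'll correct that and close.

```bash
python3 -m handwheel '[{"jaw":0,"x":0,"y":-0.45,"z":0.1,"spin":0},{"jaw":100,"x":0,"y":0,"z":0,"spin":0},{"jaw":255,"x":0,"y":0,"z":0,"spin":0},{"jaw":255,"x":0,"y":0,"z":0,"spin":0},{"jaw":255,"x":0,"y":0,"z":0,"spin":0},{"jaw":255,"x":0,"y":0,"z":0,"spin":0},{"jaw":255,"x":0,"y":0,"z":-3,"spin":0},{"jaw":255,"x":0,"y":0,"z":-5,"spin":0}]'
python3 - <<'E'
from h import *
a=np.radians(14.5);c,s=np.cos(a),np.sin(a)
for n,(u,v) in dict(sq=(40,-40),circ=(40,40),rect=(-40,0)).items(): print(n,492.7+c*u-s*v,-319+s*u+c*v)
plan(492.7+c*40+s*40,-319+s*40-c*40,130,14.5)
E
```

```text
clock: 6.55
ee_pos: [656.5, -141.7, 105.1]
tcp_rot: [[-0.135, 0.991, 0.006], [0.991, 0.135, 0.009], [0.008, 0.007, -1.0]]
force: [-0.5, -0.6, -1.0]
finger_gap: 0.455
sq 541.4411057773019 -347.7107054529466
circ 521.4107054529467 -270.258894222698
rect 453.9740943848757 -329.0152001621777
at [ 656.5 -141.7  105.1] psi 7.7 j6 -26.0 F [-0.5 -0.6 -1. ] gap 0.455 t 6.5 rows 4 dpsi 6.8
{'x': np.float64(-4.72), 'y': np.float64(-3.54), 'z': np.float64(-0.62), 'spin': np.float64(-1.7)}
{'x': np.float64(-4.61), 'y': np.float64(-3.68), 'z': np.float64(-0.62), 'spin': np.float64(-1.7)}
{'x': np.float64(-4.5), 'y': np.float64(-3.82), 'z': np.float64(-0.62), 'spin': np.float64(-1.7)}
{'x': np.float64(-4.38), 'y': np.float64(-3.95), 'z': np.float64(-0.62), 'spin': np.float64(-1.7)}
```

```bash
python3 -m handwheel '[{"jaw":255,"x":-4.7,"y":-3.5,"z":-0.6,"spin":-1.7},{"jaw":255,"x":-4.6,"y":-3.7,"z":-0.6,"spin":-1.7},{"jaw":255,"x":-4.5,"y":-3.8,"z":-0.6,"spin":-1.7},{"jaw":255,"x":-4,"y":-3.6,"z":-0.6,"spin":-1.7},{"jaw":255,"x":-0.4,"y":-0.4,"z":0,"spin":0},{"jaw":255,"x":0,"y":0,"z":0,"spin":0},{"jaw":255,"x":0,"y":0,"z":0,"spin":0},{"jaw":255,"x":0,"y":0,"z":0,"spin":0}]'
python3 mw.py wrist w5 0 blue_tray ;python3 -c "
from h import *
plan(541.4,-347.7,130,14.5)"
```

```text
clock: 7.55
ee_pos: [543.6, -351.8, 130.8]
tcp_rot: [[-0.259, 0.966, 0.014], [0.966, 0.259, 0.006], [0.003, 0.015, -1.0]]
force: [-0.4, 1.0, -0.6]
finger_gap: 0.451
blue_tray 0.59 [ 491.1 -319.3   14.7] 0.047
at [ 543.5 -351.9  130.9] psi 15.0 j6 -55.0 F [ 0.7 -0.8 -1.4] gap 0.448 t 7.7 rows 1 dpsi -0.5
{'x': np.float64(0.46), 'y': np.float64(-0.1), 'z': np.float64(0.09), 'spin': np.float64(0.5)}
```

View pics/w5.png

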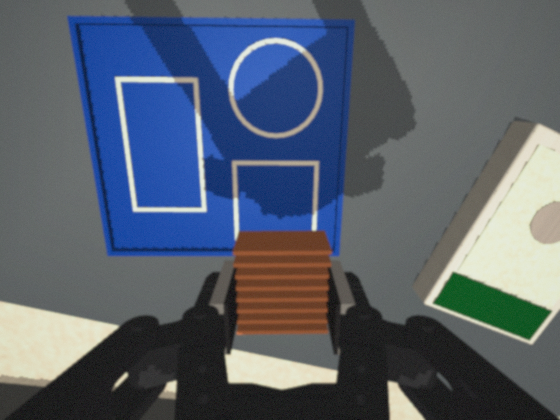

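Copper is held straight, with the circle at (276,88), the rectangle at (160,145) and the square's top edge near row 163. I'll measure the markings themselves.

```bash
cat > mk.py <<'E'
from h import *
import sys
def marks(tag,cam="wrist",tray="blue_tray"):
    im,K,T,s=camT(cam); cv2.imwrite(f"pics/{tag}.png",im[:,:,::-1])
    hsv=cv2.cvtColor(im,cv2.COLOR_RGB2HSV); 
    w=((hsv[:,:,1]<110)&(hsv[:,:,2]>100)) if tray[0]=='b' else ((hsv[:,:,1]<130)&(hsv[:,:,2]>110))
    n,lab,st,_=cv2.connectedComponentsWithStats(w.astype(np.uint8),connectivity=8)
    for i in range(1,n):
        if st[i,4]>60:
            ys,xs=np.where(lab==i); P=proj(K,T,np.c_[xs,ys],3)[:,:2].astype(np.float32)
            (cx,cy),(a,b),g=cv2.minAreaRect(P)
            if 40<max(a,b)<110: print("comp px",xs.mean().round(),ys.mean().round(),"world",round(cx,1),round(cy,1),round(a,1),round(b,1),round(g,1))
marks(sys.argv[1],tray=sys.argv[2])
E
python3 mk.py w6 blue_tray; python3 -c "
from h import *
a=np.radians(14.5);c,s=np.cos(a),np.sin(a)
im,K,T,st=camT('wrist')
# held part wrt tool
m=masks_of('copper_sink','wrist')[0]; print(m['score'],fit(m['pixels'],K,T,SZ['copper_sink'],st['ee_pos'][2]-28), st['ee_pos'])"
```

```text
comp px 248.0 8.0 world 490.9 -228.6 93.1 10.1 15.3
comp px 276.0 87.0 world 520.1 -270.9 65.0 64.9 15.2
comp px 163.0 141.0 world 452.7 -329.9 56.9 96.5 14.7
comp px 273.0 187.0 world 541.8 -348.0 68.7 66.2 15.7
comp px 280.0 361.0 world 583.3 -490.4 101.8 63.8 14.4
comp px 401.0 404.0 world 702.3 -513.7 28.2 61.5 50.2
0.95 (array([ 544. , -350.3,  -75.3]), np.float64(0.059)) [ 543.5152474  -352.17546499  130.95635429]
```

```bash
python3 -m handwheel '[{"jaw":255,"x":0.3,"y":-0.3,"z":2,"spin":0},{"jaw":255,"x":0,"y":0,"z":4,"spin":0},{"jaw":255,"x":0,"y":0,"z":2,"spin":0},{"jaw":255,"x":0,"y":0,"z":0.5,"spin":0},{"jaw":255,"x":0,"y":0,"z":0,"spin":0},{"jaw":255,"x":0,"y":0,"z":0,"spin":0},{"jaw":255,"x":0,"y":0,"z":0,"spin":0},{"jaw":255,"x":0,"y":0,"z":0,"spin":0}]'
python3 -c "
from h import *
plan(540.3,-349.5,31,14.8)"
```

```text
clock: 8.8
ee_pos: [544.4, -351.4, 48.1]
tcp_rot: [[-0.26, 0.965, 0.021], [0.966, 0.26, 0.001], [-0.005, 0.02, -1.0]]
force: [0.5, 0.5, -1.3]
finger_gap: 0.453
at [ 544.4 -351.4   48.1] psi 15.1 j6 -55.0 F [ 0.5  0.5 -1.3] gap 0.453 t 8.8 rows 1 dpsi -0.3
{'x': np.float64(0.29), 'y': np.float64(-0.34), 'z': np.float64(1.71), 'spin': np.float64(0.3)}
```

```bash
python3 -m handwheel '[{"jaw":255,"x":0.3,"y":-0.4,"z":0.8,"spin":0},{"jaw":255,"x":0,"y":0,"z":0.3,"spin":0},{"jaw":255,"x":0,"y":0,"z":0.2,"spin":0},{"jaw":255,"x":0,"y":0,"z":0.1,"spin":0},{"jaw":255,"x":0,"y":0,"z":0,"spin":0},{"jaw":255,"x":0,"y":0,"z":0,"spin":0},{"jaw":255,"x":0,"y":0,"z":0,"spin":0},{"jaw":255,"x":0,"y":0,"z":0,"spin":0}]'
python3 mk.py w7 blue_tray
python3 -c "
from h import *
plan(540.3,-349.5,31,14.8)"
```

```text
clock: 9.8
ee_pos: [539.9, -349.6, 33.4]
tcp_rot: [[-0.26, 0.965, 0.021], [0.966, 0.26, 0.0], [-0.005, 0.021, -1.0]]
force: [0.1, 0.4, -0.7]
finger_gap: 0.453
comp px 282.0 83.0 world 519.9 -271.0 64.5 64.7 19.4
comp px 96.0 166.0 world 452.7 -329.9 56.3 96.4 14.6
comp px 280.0 244.0 world 541.0 -345.2 72.8 59.3 13.8
comp px 26.0 362.0 world 434.2 -433.2 45.9 96.0 0.5
comp px 282.0 365.0 world 557.1 -407.2 61.0 29.1 15.2
at [ 539.9 -349.6   33.4] psi 15.1 j6 -55.0 F [-0.5 -0.9 -0.9] gap 0.45 t 9.8 rows 1 dpsi -0.3
{'x': np.float64(0.0), 'y': np.float64(0.04), 'z': np.float64(0.24), 'spin': np.float64(0.3)}
```

View pics/w7.png

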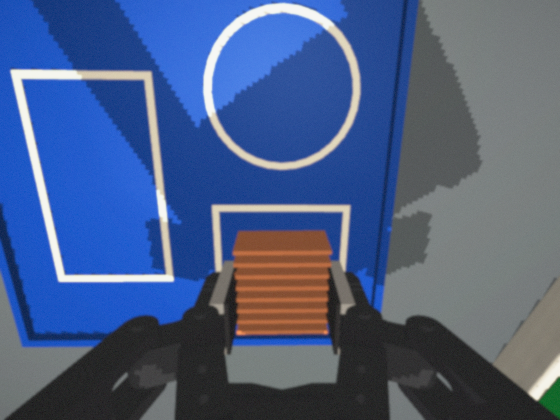

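```bash
python3 -m handwheel '[{"jaw":255,"x":0,"y":0,"z":0.1,"spin":0},{"jaw":255,"x":0,"y":0,"z":0.1,"spin":0},{"jaw":255,"x":0,"y":0,"z":0.05,"spin":0},{"jaw":255,"x":0,"y":0,"z":0,"spin":0},{"jaw":255,"x":0,"y":0,"z":0,"spin":0},{"jaw":255,"x":0,"y":0,"z":0,"spin":0},{"jaw":255,"x":0,"y":0,"z":0,"spin":0},{"jaw":255,"x":0,"y":0,"z":0,"spin":0}]'
```

```text
clock: 10.85
ee_pos: [540.0, -349.7, 32.0]
tcp_rot: [[-0.26, 0.965, 0.022], [0.966, 0.26, 0.0], [-0.006, 0.021, -1.0]]
force: [-1.1, 0.0, 1.2]
finger_gap: 0.456
```

```bash
python3 -m handwheel '[{"jaw":255,"x":0,"y":0,"z":0.1,"spin":0},{"jaw":255,"x":0,"y":0,"z":0.05,"spin":0},{"jaw":255,"x":0,"y":0,"z":0,"spin":0},{"jaw":130,"x":0,"y":0,"z":0,"spin":0},{"jaw":122,"x":0,"y":0,"z":0,"spin":0},{"jaw":105,"x":0,"y":0,"z":0,"spin":0},{"jaw":105,"x":0,"y":0,"z":0,"spin":0},{"jaw":105,"x":0,"y":0,"z":0,"spin":0}]'
python3 mk.py w8 blue_tray >/dev/null; python3 -c "
from h import *
plan(682,-6,150,-29,)"
```

```text
clock: 11.85
ee_pos: [540.2, -349.9, 31.5]
tcp_rot: [[-0.26, 0.965, 0.022], [0.966, 0.26, -0.0], [-0.006, 0.021, -1.0]]
force: [0.1, -0.1, -0.0]
finger_gap: 0.591
at [ 540.2 -349.9   31.5] psi 15.1 j6 -55.0 F [ 0.  -0.7 -1.4] gap 0.587 t 11.9 rows 7 dpsi -44.1
{'x': np.float64(4.22), 'y': np.float64(3.23), 'z': np.float64(-1.69), 'spin': np.float64(6.3)}
{'x': np.float64(4.55), 'y': np.float64(2.75), 'z': np.float64(-1.69), 'spin': np.float64(6.3)}
{'x': np.float64(4.82), 'y': np.float64(2.24), 'z': np.float64(-1.69), 'spin': np.float64(6.3)}
{'x': np.float64(5.04), 'y': np.float64(1.69), 'z': np.float64(-1.69), 'spin': np.float64(6.3)}
{'x': np.float64(5.19), 'y': np.float64(1.13), 'z': np.float64(-1.69), 'spin': np.float64(6.3)}
{'x': np.float64(5.29), 'y': np.float64(0.56), 'z': np.float64(-1.69), 'spin': np.float64(6.3)}
{'x': np.float64(5.31), 'y': np.float64(-0.03), 'z': np.float64(-1.69), 'spin': np.float64(6.3)}
```

View pics/w8.png

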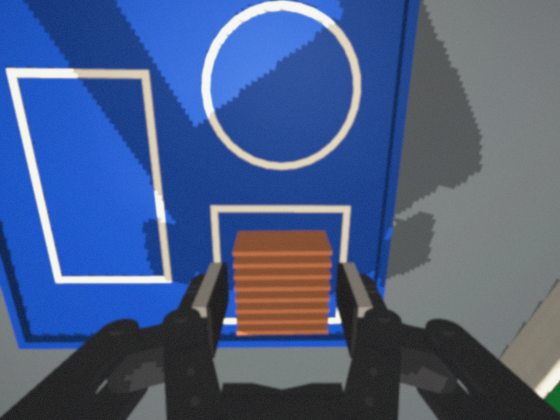

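```bash
python3 -m handwheel '[{"jaw":105,"x":0,"y":0,"z":-3,"spin":0},{"jaw":105,"x":0,"y":0,"z":-5,"spin":0},{"jaw":50,"x":4.2,"y":3.2,"z":-2,"spin":6.3},{"jaw":0,"x":4.5,"y":2.7,"z":-2,"spin":6.3},{"jaw":0,"x":4.8,"y":2.2,"z":0,"spin":6.3},{"jaw":0,"x":5,"y":1.7,"z":0,"spin":6.3},{"jaw":0,"x":5.2,"y":1.1,"z":0,"spin":6.3},{"jaw":0,"x":5.3,"y":0.6,"z":0,"spin":6.3}]'
python3 -c "
from h import *
plan(682,-6,150,-29)"
```

```text
clock: 12.9
ee_pos: [664.9, -54.1, 159.2]
tcp_rot: [[0.413, 0.911, 0.026], [0.911, -0.413, -0.002], [0.009, 0.024, -1.0]]
force: [-0.1, -0.8, 0.1]
finger_gap: 1.0
at [664.9 -54.1 159.2] psi -24.4 j6 14.0 F [-0.1 -0.8  0.1] gap 1.0 t 12.9 rows 1 dpsi -4.6
{'x': np.float64(5.09), 'y': np.float64(-0.43), 'z': np.float64(0.92), 'spin': np.float64(4.6)}
```

```bash
python3 -m handwheel '[{"jaw":0,"x":4,"y":-0.3,"z":1,"spin":4},{"jaw":0,"x":1,"y":-0.1,"z":2,"spin":0.5},{"jaw":0,"x":0,"y":0,"z":2,"spin":0},{"jaw":0,"x":0,"y":0,"z":2,"spin":0},{"jaw":0,"x":0,"y":0,"z":0,"spin":0},{"jaw":0,"x":0,"y":0,"z":0,"spin":0},{"jaw":0,"x":0,"y":0,"z":0,"spin":0},{"jaw":0,"x":0,"y":0,"z":0,"spin":0}]'
python3 mw.py wrist w9 0 black_fan
python3 -c "
from h import *
plan(682,-6,28,-29)"
```

```text
clock: 13.9
ee_pos: [685.7, -4.5, 87.6]
tcp_rot: [[0.48, 0.877, 0.027], [0.877, -0.48, -0.003], [0.011, 0.025, -1.0]]
force: [-0.7, 0.8, -0.2]
finger_gap: 0.999
black_fan 0.61 [682.6  -6.2  60.8] 0.016
at [685.7  -4.4  87.5] psi -28.7 j6 23.0 F [0.3 1.1 0.2] gap 1.0 t 14.0 rows 1 dpsi -0.3
{'x': np.float64(-0.32), 'y': np.float64(-0.25), 'z': np.float64(5.95), 'spin': np.float64(0.3)}
```

View pics/w9.png

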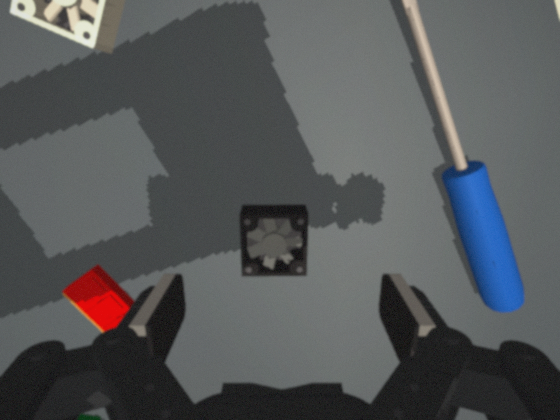

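```bash
python3 -m handwheel '[{"jaw":0,"x":-0.3,"y":-0.4,"z":3,"spin":0},{"jaw":0,"x":0,"y":0,"z":2,"spin":0},{"jaw":0,"x":0,"y":0,"z":0.9,"spin":0},{"jaw":0,"x":0,"y":0,"z":0,"spin":0},{"jaw":60,"x":0,"y":0,"z":0,"spin":0},{"jaw":100,"x":0,"y":0,"z":0,"spin":0},{"jaw":100,"x":0,"y":0,"z":0,"spin":0},{"jaw":100,"x":0,"y":0,"z":0,"spin":0}]'
python3 mw.py wrist w10 0 black_fan
python3 -c "
from h import *
plan(682.5,-6.2,28,-29)"
```

```text
clock: 15.0
ee_pos: [686.3, -5.4, 30.7]
tcp_rot: [[0.48, 0.877, 0.035], [0.877, -0.48, -0.003], [0.014, 0.032, -0.999]]
force: [-0.9, 0.5, -1.3]
finger_gap: 0.609
black_fan 0.62 [682.7  -6.2  60.6] 0.025
at [686.3  -5.4  30.6] psi -28.7 j6 22.0 F [-0.3 -0.7  0.9] gap 0.608 t 15.1 rows 1 dpsi -0.3
{'x': np.float64(-0.25), 'y': np.float64(-0.29), 'z': np.float64(0.26), 'spin': np.float64(0.3)}
```

View pics/w10.png

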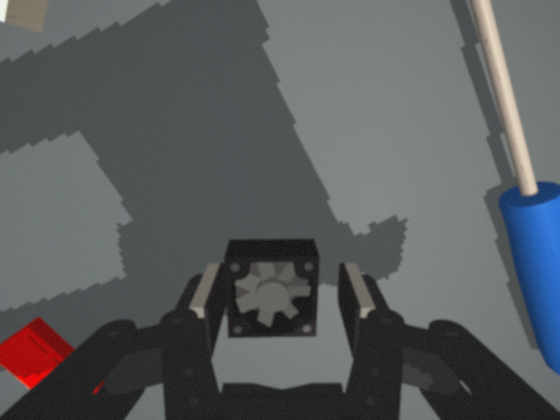

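```bash
python3 -m handwheel '[{"jaw":100,"x":-0.2,"y":-0.4,"z":0.2,"spin":0},{"jaw":255,"x":0,"y":0,"z":0,"spin":0},{"jaw":255,"x":0,"y":0,"z":0,"spin":0},{"jaw":255,"x":0,"y":0,"z":0,"spin":0},{"jaw":255,"x":0,"y":0,"z":-4,"spin":0},{"jaw":255,"x":0,"y":0,"z":-6,"spin":0},{"jaw":255,"x":0,"y":0,"z":-2,"spin":0},{"jaw":255,"x":0,"y":0,"z":0,"spin":0}]'
python3 -c "
from h import *
print(monitor.read_state()['tcp_rot'][2])
plan(520,-271,125,14.8,spn=7)"
```

```text
clock: 16.1
ee_pos: [676.1, -4.8, 149.9]
tcp_rot: [[0.48, 0.877, 0.031], [0.877, -0.48, -0.003], [0.012, 0.029, -1.0]]
force: [0.2, -0.5, -1.0]
finger_gap: 0.456
[ 0.01225238  0.02856559 -0.99951683]
at [676.1  -4.8 149.9] psi -28.7 j6 22.0 F [ 0.2 -0.5 -1. ] gap 0.456 t 16.1 rows 7 dpsi 43.5
{'x': np.float64(-4.41), 'y': np.float64(-0.13), 'z': np.float64(0.36), 'spin': np.float64(-6.2)}
{'x': np.float64(-4.37), 'y': np.float64(-0.61), 'z': np.float64(0.36), 'spin': np.float64(-6.2)}
{'x': np.float64(-4.28), 'y': np.float64(-1.08), 'z': np.float64(0.36), 'spin': np.float64(-6.2)}
{'x': np.float64(-4.13), 'y': np.float64(-1.53), 'z': np.float64(0.36), 'spin': np.float64(-6.2)}
{'x': np.float64(-3.94), 'y': np.float64(-1.97), 'z': np.float64(0.36), 'spin': np.float64(-6.2)}
{'x': np.float64(-3.71), 'y': np.float64(-2.39), 'z': np.float64(0.36), 'spin': np.float64(-6.2)}
{'x': np.float64(-3.43), 'y': np.float64(-2.77), 'z': np.float64(0.36), 'spin': np.float64(-6.2)}
```

```bash
python3 -m handwheel '[{"jaw":255,"x":-4.4,"y":-0.1,"z":0.3,"spin":-6.2},{"jaw":255,"x":-4.4,"y":-0.6,"z":0.3,"spin":-6.2},{"jaw":255,"x":-4.3,"y":-1.1,"z":0.3,"spin":-6.2},{"jaw":255,"x":-4.1,"y":-1.5,"z":0.3,"spin":-6.2},{"jaw":255,"x":-3.9,"y":-2,"z":0.3,"spin":-6.2},{"jaw":255,"x":-3.5,"y":-2.3,"z":0.3,"spin":-6.2},{"jaw":255,"x":-1.5,"y":-1,"z":0.3,"spin":-4},{"jaw":255,"x":0,"y":0,"z":0,"spin":0}]'
python3 mk.py w11 blue_tray; python3 -c "
from h import *
print(monitor.read_state()['tcp_rot'][2])
plan(520,-271,125,14.8,spn=7)
im,K,T,st=camT('wrist')
m=masks_of('black_fan','wrist')[0]; print(m['score'],fit(m['pixels'],K,T,SZ['black_fan'],st['ee_pos'][2]-28), st['ee_pos'])"
```

```text
clock: 17.1
ee_pos: [529.6, -252.4, 112.8]
tcp_rot: [[-0.24, 0.97, 0.019], [0.971, 0.24, 0.003], [-0.001, 0.019, -1.0]]
force: [0.7, 0.9, -0.8]
finger_gap: 0.455
comp px 230.0 38.0 world 472.3 -139.1 73.5 78.5 52.4
comp px 242.0 240.0 world 507.0 -284.9 102.5 56.5 60.5
comp px 149.0 259.0 world 450.7 -321.5 57.3 80.0 14.9
comp px 297.0 373.0 world 573.4 -389.1 94.8 47.4 41.3
comp px 262.0 370.0 world 550.3 -388.3 45.1 4.0 17.0
comp px 163.0 405.0 world 478.5 -444.8 53.1 23.2 69.0
comp px 401.0 405.0 world 678.0 -394.2 24.5 46.1 22.3
[-9.37583904e-04  1.94190264e-02 -9.99810993e-01]
at [ 529.9 -251.7  112.9] psi 13.9 j6 -47.0 F [-0.3  0.1 -0.1] gap 0.454 t 17.1 rows 1 dpsi 0.9
{'x': np.float64(-1.63), 'y': np.float64(-1.42), 'z': np.float64(-1.21), 'spin': np.float64(-0.9)}
0.92 (array([ 531. , -252.3,  -75. ]), np.float64(0.04)) [ 529.85580179 -251.71586072  112.88331598]
```

View pics/w11.png

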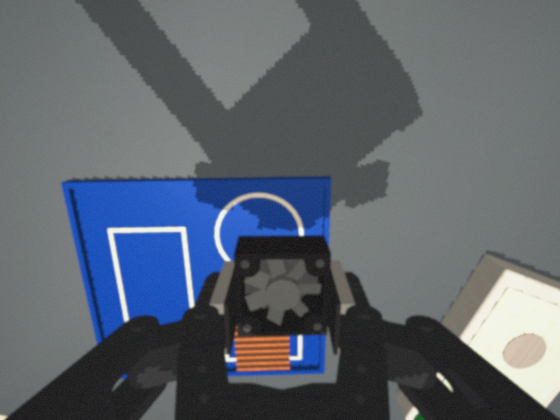

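```bash
python3 -m handwheel '[{"jaw":255,"x":-1.6,"y":-1.6,"z":0,"spin":-0.9},{"jaw":255,"x":0,"y":0,"z":2,"spin":0},{"jaw":255,"x":0,"y":0,"z":3,"spin":0},{"jaw":255,"x":0,"y":0,"z":1.3,"spin":0},{"jaw":255,"x":0,"y":0,"z":0,"spin":0},{"jaw":255,"x":0,"y":0,"z":0,"spin":0},{"jaw":255,"x":0,"y":0,"z":0,"spin":0},{"jaw":255,"x":0,"y":0,"z":0,"spin":0}]'
python3 -c "
from h import *
print(monitor.read_state()['tcp_rot'][2])
plan(519.2,-270.6,31,14.8,spn=7)"
```

```text
clock: 18.25
ee_pos: [526.3, -266.2, 52.1]
tcp_rot: [[-0.261, 0.965, 0.027], [0.965, 0.261, 0.001], [-0.006, 0.026, -1.0]]
force: [0.1, 0.2, 0.0]
finger_gap: 0.454
[-0.00632695  0.02585103 -0.99964578]
at [ 526.3 -266.2   52.1] psi 15.1 j6 -50.0 F [0.1 0.2 0. ] gap 0.454 t 18.2 rows 1 dpsi -0.3
{'x': np.float64(-0.24), 'y': np.float64(-0.8), 'z': np.float64(2.11), 'spin': np.float64(0.3)}
```

```bash
python3 -m handwheel '[{"jaw":255,"x":-0.3,"y":-0.8,"z":0.3,"spin":0.3},{"jaw":255,"x":0,"y":0,"z":0.6,"spin":0},{"jaw":255,"x":0,"y":0,"z":0.6,"spin":0},{"jaw":255,"x":0,"y":0,"z":0.2,"spin":0},{"jaw":255,"x":0,"y":0,"z":0,"spin":0},{"jaw":255,"x":0,"y":0,"z":0,"spin":0},{"jaw":255,"x":0,"y":0,"z":0,"spin":0},{"jaw":255,"x":0,"y":0,"z":0,"spin":0}]'
python3 mk.py w12 blue_tray; python3 -c "
from h import *
plan(519.2,-270.6,31,14.8,spn=7)"
```

```text
clock: 19.25
ee_pos: [519.4, -272.0, 34.1]
tcp_rot: [[-0.255, 0.967, 0.027], [0.967, 0.255, 0.0], [-0.007, 0.026, -1.0]]
force: [-0.7, 0.8, -0.5]
finger_gap: 0.455
comp px 50.0 117.0 world 420.2 -223.6 60.2 70.7 0.2
comp px 209.0 44.0 world 472.8 -190.5 87.3 47.3 15.2
comp px 280.0 253.0 world 520.8 -268.1 73.2 59.9 13.8
comp px 110.0 283.0 world 448.5 -313.5 56.4 62.9 14.7
comp px 12.0 361.0 world 400.0 -354.7 18.8 96.5 0.2
comp px 294.0 354.0 world 538.9 -319.7 23.3 62.4 83.2
comp px 280.0 368.0 world 537.7 -334.6 42.8 11.9 13.3
at [ 519.4 -272.    34.1] psi 14.8 j6 -51.0 F [ 0.1 -0.5 -0.1] gap 0.448 t 19.3 rows 1 dpsi 0.0
{'x': np.float64(0.14), 'y': np.float64(0.01), 'z': np.float64(0.31), 'spin': np.float64(-0.0)}
```

View pics/w12.png

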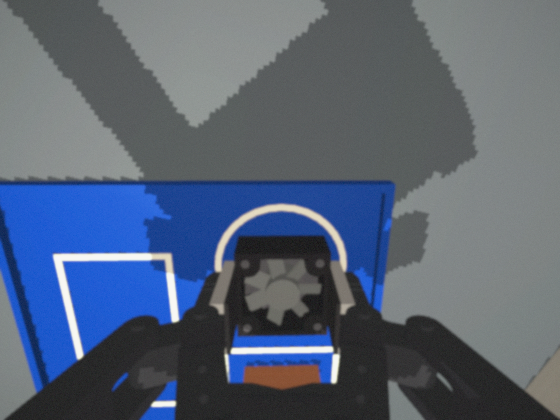

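```bash
python3 -m handwheel '[{"jaw":255,"x":0.1,"y":0,"z":0.1,"spin":0},{"jaw":255,"x":0,"y":0,"z":0.15,"spin":0},{"jaw":255,"x":0,"y":0,"z":0.1,"spin":0},{"jaw":255,"x":0,"y":0,"z":0.05,"spin":0},{"jaw":255,"x":0,"y":0,"z":0,"spin":0},{"jaw":255,"x":0,"y":0,"z":0,"spin":0},{"jaw":255,"x":0,"y":0,"z":0,"spin":0},{"jaw":255,"x":0,"y":0,"z":0,"spin":0}]'
```

```text
clock: 20.3
ee_pos: [519.4, -271.1, 31.8]
tcp_rot: [[-0.255, 0.966, 0.028], [0.967, 0.255, -0.0], [-0.007, 0.027, -1.0]]
force: [-0.5, -0.7, 1.1]
finger_gap: 0.45
```

```bash
python3 -m handwheel '[{"jaw":255,"x":0,"y":0,"z":0.07,"spin":0},{"jaw":255,"x":0,"y":0,"z":0,"spin":0},{"jaw":130,"x":0,"y":0,"z":0,"spin":0},{"jaw":122,"x":0,"y":0,"z":0,"spin":0},{"jaw":105,"x":0,"y":0,"z":0,"spin":0},{"jaw":105,"x":0,"y":0,"z":0,"spin":0},{"jaw":105,"x":0,"y":0,"z":-2,"spin":0},{"jaw":105,"x":0,"y":0,"z":-5,"spin":0}]'
python3 -c "
from h import *
plan(461.5,-92,130,-40.5,spn=9.5)"
```

```text
clock: 21.3
ee_pos: [514.9, -269.4, 98.6]
tcp_rot: [[-0.255, 0.967, 0.021], [0.967, 0.255, 0.005], [-0.001, 0.021, -1.0]]
force: [1.2, -0.6, 0.4]
finger_gap: 0.591
at [ 514.9 -269.4   98.6] psi 14.8 j6 -50.0 F [ 1.2 -0.6  0.4] gap 0.591 t 21.3 rows 6 dpsi -55.3
{'x': np.float64(3.09), 'y': np.float64(-0.11), 'z': np.float64(-0.52), 'spin': np.float64(9.2)}
{'x': np.float64(3.03), 'y': np.float64(-0.6), 'z': np.float64(-0.52), 'spin': np.float64(9.2)}
{'x': np.float64(2.89), 'y': np.float64(-1.08), 'z': np.float64(-0.52), 'spin': np.float64(9.2)}
{'x': np.float64(2.68), 'y': np.float64(-1.53), 'z': np.float64(-0.52), 'spin': np.float64(9.2)}
{'x': np.float64(2.41), 'y': np.float64(-1.94), 'z': np.float64(-0.52), 'spin': np.float64(9.2)}
{'x': np.float64(2.06), 'y': np.float64(-2.3), 'z': np.float64(-0.52), 'spin': np.float64(9.2)}
```

```bash
python3 -m handwheel '[{"jaw":60,"x":3.1,"y":-0.1,"z":-0.5,"spin":9.2},{"jaw":0,"x":3,"y":-0.6,"z":-0.5,"spin":9.2},{"jaw":0,"x":2.9,"y":-1.1,"z":-0.5,"spin":9.2},{"jaw":0,"x":2.7,"y":-1.5,"z":-0.5,"spin":9.2},{"jaw":0,"x":2.4,"y":-1.9,"z":-0.5,"spin":9.2},{"jaw":0,"x":2,"y":-2.3,"z":-0.5,"spin":9},{"jaw":0,"x":0.5,"y":-0.5,"z":0,"spin":2},{"jaw":0,"x":0,"y":0,"z":0,"spin":0}]'
python3 mw.py wrist w13 0 green_memory
python3 -c "
from h import *
print(monitor.read_state()['tcp_rot'][2])
plan(461,-92,60,-40.5)"
```

```text
clock: 22.3
ee_pos: [463.6, -82.1, 132.8]
tcp_rot: [[0.696, 0.717, 0.03], [0.718, -0.696, -0.001], [0.02, 0.022, -1.0]]
force: [-0.1, -0.6, -0.1]
finger_gap: 0.995
green_memory 0.75 [460.  -92.2  50.3] 0.083
[ 0.01997165  0.02224824 -0.99955297]
at [463.8 -82.7 132.6] psi -44.2 j6 25.0 F [-0.6 -0.2 -0.8] gap 1.0 t 22.4 rows 2 dpsi 3.7
{'x': np.float64(-0.43), 'y': np.float64(0.22), 'z': np.float64(3.63), 'spin': np.float64(-1.8)}
{'x': np.float64(-0.44), 'y': np.float64(0.21), 'z': np.float64(3.63), 'spin': np.float64(-1.8)}
```

View pics/w13.png

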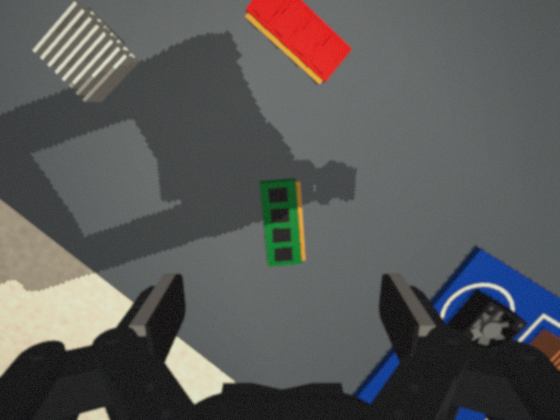

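```bash
python3 -m handwheel '[{"jaw":0,"x":-0.9,"y":0.2,"z":3,"spin":-4},{"jaw":0,"x":0,"y":0,"z":4,"spin":0},{"jaw":60,"x":0,"y":0,"z":2,"spin":0},{"jaw":110,"x":0,"y":0,"z":0.7,"spin":0},{"jaw":110,"x":0,"y":0,"z":0,"spin":0},{"jaw":110,"x":0,"y":0,"z":0,"spin":0},{"jaw":110,"x":0,"y":0,"z":0,"spin":0},{"jaw":110,"x":0,"y":0,"z":0,"spin":0}]'
python3 mw.py wrist w14 0 green_memory
python3 -c "
from h import *
print(monitor.read_state()['tcp_rot'][2])
plan(460.5,-92.5,28,-40)"
```

```text
clock: 23.4
ee_pos: [466.8, -95.6, 35.6]
tcp_rot: [[0.643, 0.765, 0.038], [0.766, -0.643, -0.005], [0.021, 0.032, -0.999]]
force: [-0.3, 0.8, -0.1]
finger_gap: 0.568
[ 0.02082851  0.032257   -0.99926256]
at [466.7 -95.6  35.5] psi -40.0 j6 19.0 F [-0.  -0.7 -0.2] gap 0.572 t 23.5 rows 1 dpsi 0.0
{'x': np.float64(-0.16), 'y': np.float64(-0.67), 'z': np.float64(0.75), 'spin': np.float64(-0.0)}
```

View pics/w14.png

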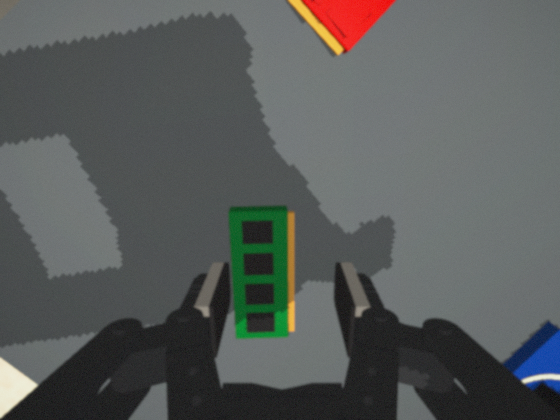

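```bash
python3 -m handwheel '[{"jaw":110,"x":-0.1,"y":-0.9,"z":0.3,"spin":0},{"jaw":110,"x":0,"y":0,"z":0.3,"spin":0},{"jaw":110,"x":0,"y":0,"z":0.2,"spin":0},{"jaw":255,"x":0,"y":0,"z":0,"spin":0},{"jaw":255,"x":0,"y":0,"z":0,"spin":0},{"jaw":255,"x":0,"y":0,"z":0,"spin":0},{"jaw":255,"x":0,"y":0,"z":0,"spin":0},{"jaw":255,"x":0,"y":0,"z":0,"spin":0}]'
python3 mw.py wrist w15 0 green_memory
```

```text
clock: 24.5
ee_pos: [458.9, -90.1, 27.0]
tcp_rot: [[0.642, 0.765, 0.038], [0.766, -0.643, -0.005], [0.021, 0.032, -0.999]]
force: [-0.7, 0.5, 0.4]
finger_gap: 0.33
green_memory 0.97 [459.9 -91.6  49.6] 0.091
```

View pics/w15.png

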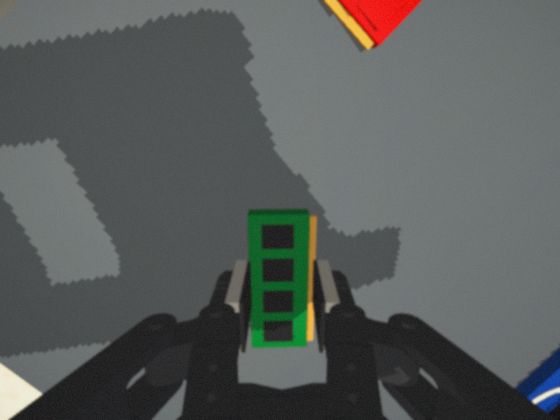

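```bash
python3 -m handwheel '[{"jaw":255,"x":0,"y":0,"z":-2,"spin":0},{"jaw":255,"x":0,"y":0,"z":-4,"spin":0},{"jaw":255,"x":0,"y":0,"z":-4,"spin":0},{"jaw":255,"x":-3,"y":0,"z":0,"spin":-8},{"jaw":255,"x":-3,"y":-0.5,"z":0,"spin":-8},{"jaw":255,"x":-3,"y":-1,"z":0,"spin":-8},{"jaw":255,"x":-3,"y":-1,"z":0,"spin":-8},{"jaw":255,"x":-3,"y":-1,"z":0,"spin":-8}]'
python3 -c "
from h import *
print(monitor.read_state()['tcp_rot'][2])
plan(452.8,-330,110,14.8)"
```

```text
clock: 25.6
ee_pos: [362.1, -215.8, 127.3]
tcp_rot: [[-0.026, 0.999, 0.039], [1.0, 0.027, -0.006], [-0.007, 0.039, -0.999]]
force: [0.2, -0.4, 0.1]
finger_gap: 0.325
[-0.00659946  0.03906753 -0.99921478]
at [ 362.1 -215.8  127.3] psi 1.5 j6 -44.0 F [ 0.2 -0.4  0.1] gap 0.325 t 25.6 rows 3 dpsi 13.3
{'x': np.float64(-3.88), 'y': np.float64(2.92), 'z': np.float64(0.58), 'spin': np.float64(-4.4)}
{'x': np.float64(-4.1), 'y': np.float64(2.61), 'z': np.float64(0.58), 'spin': np.float64(-4.4)}
{'x': np.float64(-4.29), 'y': np.float64(2.29), 'z': np.float64(0.58), 'spin': np.float64(-4.4)}
```

```bash
python3 -m handwheel '[{"jaw":255,"x":-3.9,"y":2.9,"z":0.5,"spin":-4.4},{"jaw":255,"x":-4.1,"y":2.6,"z":0.5,"spin":-4.4},{"jaw":255,"x":-3.5,"y":1.9,"z":0.5,"spin":-4},{"jaw":255,"x":-1,"y":0.5,"z":0,"spin":0},{"jaw":255,"x":0,"y":0,"z":0,"spin":0},{"jaw":255,"x":0,"y":0,"z":0,"spin":0},{"jaw":255,"x":0,"y":0,"z":0,"spin":0},{"jaw":255,"x":0,"y":0,"z":0,"spin":0}]'
python3 mk.py w16 blue_tray; python3 -c "
from h import *
print(monitor.read_state()['tcp_rot'][2])
im,K,T,st=camT('wrist')
m=masks_of('green_memory','wrist')[0]; print(m['score'],fit(m['pixels'],K,T,SZ['green_memory'],st['ee_pos'][2]-27), st['ee_pos'])
plan(452.8,-330,110,14.8)"
```

```text
clock: 26.6
ee_pos: [451.4, -331.5, 114.9]
tcp_rot: [[-0.25, 0.968, 0.033], [0.968, 0.251, -0.0], [-0.009, 0.032, -0.999]]
force: [0.3, 0.6, 0.4]
finger_gap: 0.326
comp px 247.0 31.0 world 408.3 -215.2 77.0 54.2 39.9
comp px 382.0 145.0 world 514.6 -270.7 54.7 65.3 0.6
comp px 274.0 182.0 world 450.0 -329.6 62.1 95.9 14.0
comp px 386.0 247.0 world 540.8 -350.1 64.9 69.2 14.7
comp px 540.0 324.0 world 684.8 -377.5 40.6 101.5 29.7
comp px 281.0 363.0 world 486.0 -454.5 73.5 62.5 21.7
comp px 173.0 405.0 world 411.2 -524.1 55.7 19.4 67.8
[-0.00869105  0.03234275 -0.99943905]
0.56 (array([ 453. , -333.1,  -75. ]), np.float64(0.083)) [ 451.4225681  -331.52297034  114.83844922]
at [ 451.8 -332.1  114.9] psi 14.5 j6 -60.0 F [ 0.8 -0.2 -0.4] gap 0.329 t 26.8 rows 1 dpsi 0.3
{'x': np.float64(0.18), 'y': np.float64(0.15), 'z': np.float64(0.49), 'spin': np.float64(-0.3)}
```

View pics/w16.png

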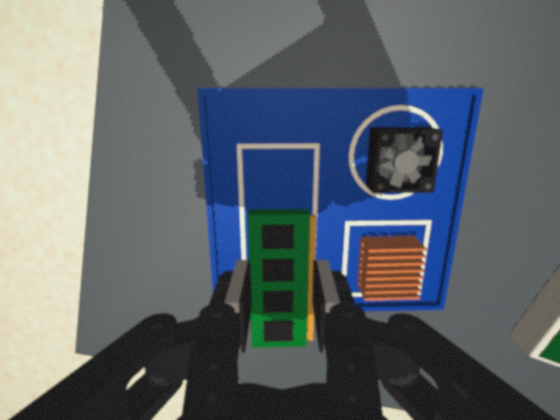

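```bash
python3 -m handwheel '[{"jaw":255,"x":0.3,"y":-0.1,"z":2,"spin":0},{"jaw":255,"x":0,"y":0,"z":4,"spin":0},{"jaw":255,"x":0,"y":0,"z":1.4,"spin":0},{"jaw":255,"x":0,"y":0,"z":0.3,"spin":0},{"jaw":255,"x":0,"y":0,"z":0,"spin":0},{"jaw":255,"x":0,"y":0,"z":0,"spin":0},{"jaw":255,"x":0,"y":0,"z":0,"spin":0},{"jaw":255,"x":0,"y":0,"z":0,"spin":0}]'
python3 mk.py w17 blue_tray; python3 -c "
from h import *
plan(452.3,-328.7,30,14.8)"
```

```text
clock: 27.75
ee_pos: [455.7, -332.2, 40.7]
tcp_rot: [[-0.25, 0.967, 0.04], [0.968, 0.251, -0.007], [-0.017, 0.037, -0.999]]
force: [0.3, 0.5, -0.5]
finger_gap: 0.327
comp px 422.0 149.0 world 509.9 -265.9 64.9 42.6 64.7
comp px 281.0 213.0 world 454.0 -322.3 62.5 82.7 14.7
comp px 426.0 284.0 world 542.5 -346.1 70.0 61.8 14.7
at [ 455.7 -332.2   40.7] psi 14.5 j6 -60.0 F [ 0.3 -0.3  0. ] gap 0.326 t 27.8 rows 1 dpsi 0.3
{'x': np.float64(0.42), 'y': np.float64(-0.24), 'z': np.float64(1.07), 'spin': np.float64(-0.3)}
```

View pics/w17.png

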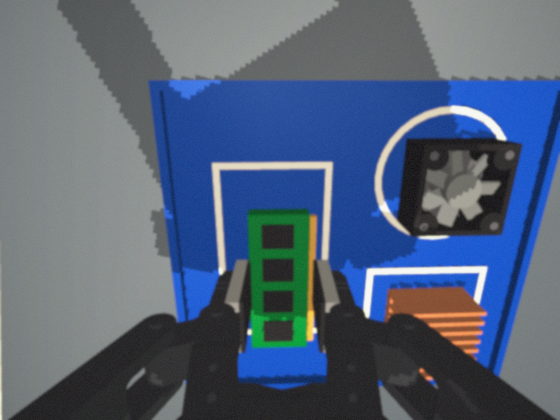

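```bash
python3 -m handwheel '[{"jaw":255,"x":0.4,"y":-0.3,"z":0.3,"spin":0},{"jaw":255,"x":0,"y":0,"z":0.4,"spin":0},{"jaw":255,"x":0,"y":0,"z":0.2,"spin":0},{"jaw":255,"x":0,"y":0,"z":0.1,"spin":0},{"jaw":255,"x":0,"y":0,"z":0,"spin":0},{"jaw":255,"x":0,"y":0,"z":0,"spin":0},{"jaw":255,"x":0,"y":0,"z":0,"spin":0},{"jaw":255,"x":0,"y":0,"z":0,"spin":0}]'
python3 -c "
from h import *
plan(452.3,-328.7,30,14.8)"
```

```text
clock: 28.8
ee_pos: [451.8, -328.9, 30.9]
tcp_rot: [[-0.25, 0.967, 0.04], [0.968, 0.251, -0.007], [-0.017, 0.037, -0.999]]
force: [-0.5, 0.9, 1.5]
finger_gap: 0.327
at [ 451.8 -328.9   30.9] psi 14.5 j6 -60.0 F [-0.5  0.9  1.5] gap 0.327 t 28.8 rows 1 dpsi 0.3
{'x': np.float64(0.01), 'y': np.float64(0.05), 'z': np.float64(0.09), 'spin': np.float64(-0.3)}
```

```bash
python3 -m handwheel '[{"jaw":255,"x":0,"y":0,"z":0.08,"spin":0},{"jaw":255,"x":0,"y":0,"z":0,"spin":0},{"jaw":164,"x":0,"y":0,"z":0,"spin":0},{"jaw":154,"x":0,"y":0,"z":0,"spin":0},{"jaw":138,"x":0,"y":0,"z":0,"spin":0},{"jaw":138,"x":0,"y":0,"z":0,"spin":0},{"jaw":138,"x":0,"y":0,"z":-2,"spin":0},{"jaw":138,"x":0,"y":0,"z":-4,"spin":0}]'
python3 mk.py w18 blue_tray; python3 -c "
from h import *
im,K,T,st=camT('wrist')
for n in ('green_memory','black_fan','copper_sink'):
  m=masks_of(n,'wrist')[0]; print(n,m['score'],fit(m['pixels'],K,T,SZ[n],3))
plan(452,81,130,-4)"
```

```text
clock: 29.8
ee_pos: [447.8, -327.0, 87.9]
tcp_rot: [[-0.25, 0.967, 0.035], [0.968, 0.251, -0.002], [-0.011, 0.033, -0.999]]
force: [0.6, -1.0, 0.5]
finger_gap: 0.457
comp px 241.0 32.0 world 402.6 -213.8 74.5 50.2 44.2
comp px 398.0 157.0 world 514.2 -270.4 65.1 53.7 87.4
comp px 282.0 223.0 world 452.5 -329.9 57.1 96.9 14.7
comp px 407.0 256.0 world 540.9 -347.4 66.3 63.9 15.2
comp px 551.0 362.0 world 679.3 -389.7 18.3 56.9 29.8
comp px 280.0 362.0 world 479.2 -433.4 82.1 40.9 14.7
green_memory 0.86 (array([ 453.5, -330.6,  -76.8]), np.float64(0.078))
black_fan 0.75 (array([ 520.6, -272.2,   14.6]), np.float64(0.016))
copper_sink 0.67 (array([ 539.7, -348.1,  -70.9]), np.float64(0.113))
at [ 448.7 -327.8   88.6] psi 14.5 j6 -60.0 F [-0.1 -0.1  0.3] gap 0.455 t 30.1 rows 7 dpsi -18.5
{'x': np.float64(5.64), 'y': np.float64(1.51), 'z': np.float64(-0.59), 'spin': np.float64(2.6)}
{'x': np.float64(5.7), 'y': np.float64(1.25), 'z': np.float64(-0.59), 'spin': np.float64(2.6)}
{'x': np.float64(5.76), 'y': np.float64(0.98), 'z': np.float64(-0.59), 'spin': np.float64(2.6)}
{'x': np.float64(5.8), 'y': np.float64(0.72), 'z': np.float64(-0.59), 'spin': np.float64(2.6)}
{'x': np.float64(5.82), 'y': np.float64(0.45), 'z': np.float64(-0.59), 'spin': np.float64(2.6)}
{'x': np.float64(5.84), 'y': np.float64(0.18), 'z': np.float64(-0.59), 'spin': np.float64(2.6)}
{'x': np.float64(5.84), 'y': np.float64(-0.09), 'z': np.float64(-0.59), 'spin': np.float64(2.6)}
```

View pics/w18.png

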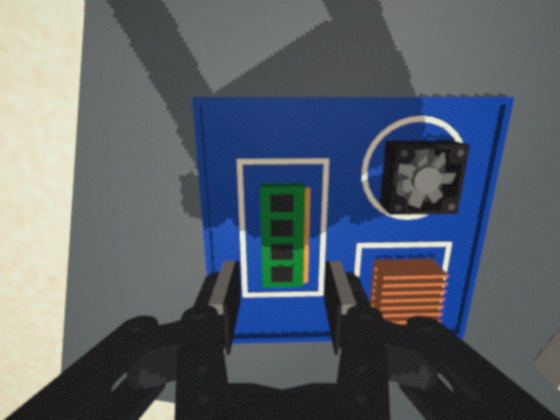

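Blue kit: all three parts are within about 1.5 mm of their markings. Next is the silver sink.

```bash
python3 -m handwheel '[{"jaw":138,"x":5.6,"y":1.5,"z":-2,"spin":2.6},{"jaw":60,"x":5.7,"y":1.2,"z":-1,"spin":2.6},{"jaw":0,"x":5.8,"y":1,"z":-0.5,"spin":2.6},{"jaw":0,"x":5.8,"y":0.7,"z":-0.5,"spin":2.6},{"jaw":0,"x":5.8,"y":0.4,"z":0,"spin":2.6},{"jaw":0,"x":5.8,"y":0.2,"z":0,"spin":2.6},{"jaw":0,"x":4.5,"y":0,"z":0,"spin":2},{"jaw":0,"x":0.5,"y":0,"z":0,"spin":0}]'
python3 mw.py wrist w19 0 alu_sink red_memory yellow_tray
python3 -c "
from h import *
print(monitor.read_state()['tcp_rot'][2])
plan(452,81,130,-4)"
```

```text
clock: 31.05
ee_pos: [448.7, 82.5, 120.1]
tcp_rot: [[0.068, 0.997, 0.028], [0.998, -0.068, -0.003], [-0.001, 0.028, -1.0]]
force: [-0.5, -1.1, 0.0]
finger_gap: 0.996
alu_sink 0.56 [452.4  79.6  87.9] 0.065
red_memory 0.89 [570.6   2.8 -56.8] 1.719
[-0.00123426  0.0294873  -0.99956439]
at [449.5  79.3 120.6] psi -4.1 j6 6.0 F [0.1 0.1 0.4] gap 1.001 t 31.2 rows 1 dpsi 0.1
{'x': np.float64(0.19), 'y': np.float64(0.24), 'z': np.float64(-0.94), 'spin': np.float64(-0.1)}
```

View pics/w19.png

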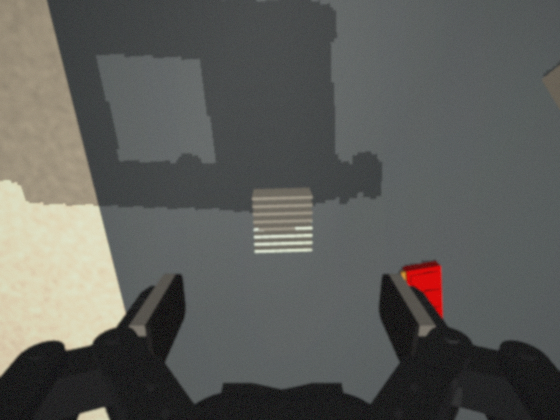

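```bash
python3 -m handwheel '[{"jaw":0,"x":0,"y":-0.1,"z":3,"spin":-2},{"jaw":0,"x":0,"y":0,"z":4,"spin":0},{"jaw":50,"x":0,"y":0,"z":1.6,"spin":0},{"jaw":95,"x":0,"y":0,"z":0.5,"spin":0},{"jaw":95,"x":0,"y":0,"z":0,"spin":0},{"jaw":95,"x":0,"y":0,"z":0,"spin":0},{"jaw":95,"x":0,"y":0,"z":0,"spin":0},{"jaw":95,"x":0,"y":0,"z":0,"spin":0}]'
python3 mw.py wrist w20 0 alu_sink
python3 -c "
from h import *
print(monitor.read_state()['tcp_rot'][2])
plan(452.4,79.7,28,-2)"
```

```text
clock: 32.25
ee_pos: [455.1, 71.4, 29.4]
tcp_rot: [[0.046, 0.998, 0.036], [0.999, -0.046, -0.005], [-0.003, 0.036, -0.999]]
force: [0.2, -0.0, -0.8]
finger_gap: 0.627
alu_sink 0.97 [452.6  79.8  86.6] 0.035
[-0.00296838  0.03548366 -0.99936585]
at [455.   71.5  29.3] psi -2.6 j6 4.0 F [0.2 0.1 0.7] gap 0.627 t 32.4 rows 1 dpsi 0.6
{'x': np.float64(0.81), 'y': np.float64(-0.3), 'z': np.float64(0.13), 'spin': np.float64(-0.6)}
```

View pics/w20.png

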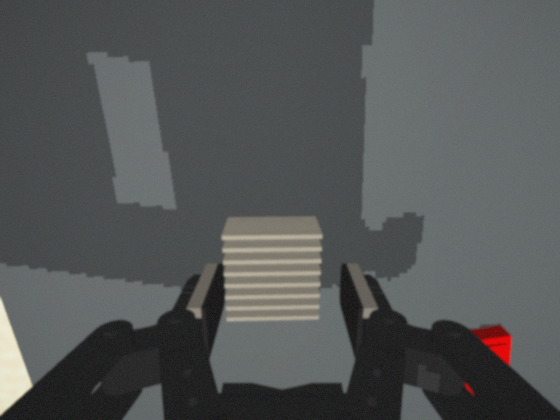

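```bash
python3 -m handwheel '[{"jaw":95,"x":0.8,"y":-0.4,"z":0.1,"spin":0.5},{"jaw":95,"x":0,"y":0,"z":0,"spin":0},{"jaw":255,"x":0,"y":0,"z":0,"spin":0},{"jaw":255,"x":0,"y":0,"z":0,"spin":0},{"jaw":255,"x":0,"y":0,"z":0,"spin":0},{"jaw":255,"x":0,"y":0,"z":-2,"spin":0},{"jaw":255,"x":0,"y":0,"z":-5,"spin":0},{"jaw":255,"x":0,"y":0,"z":-4,"spin":0}]'
python3 -c "
from h import *
print(monitor.read_state()['tcp_rot'][2])
plan(517,275,130,0)"
```

```text
clock: 33.35
ee_pos: [444.7, 80.9, 137.9]
tcp_rot: [[0.055, 0.998, 0.027], [0.999, -0.055, -0.005], [-0.003, 0.027, -1.0]]
force: [0.3, 0.7, -1.9]
finger_gap: 0.457
[-0.00331661  0.02739892 -0.99961908]
at [444.7  80.9 137.9] psi -3.1 j6 5.0 F [ 0.3  0.7 -1.9] gap 0.457 t 33.4 rows 4 dpsi 3.1
{'x': np.float64(4.94), 'y': np.float64(1.54), 'z': np.float64(0.2), 'spin': np.float64(-0.8)}
{'x': np.float64(4.92), 'y': np.float64(1.61), 'z': np.float64(0.2), 'spin': np.float64(-0.8)}
{'x': np.float64(4.9), 'y': np.float64(1.67), 'z': np.float64(0.2), 'spin': np.float64(-0.8)}
{'x': np.float64(4.88), 'y': np.float64(1.74), 'z': np.float64(0.2), 'spin': np.float64(-0.8)}
```

```bash
python3 -m handwheel '[{"jaw":255,"x":4.9,"y":1.5,"z":0,"spin":-0.8},{"jaw":255,"x":4.9,"y":1.6,"z":0,"spin":-0.8},{"jaw":255,"x":4.9,"y":1.7,"z":0,"spin":-0.8},{"jaw":255,"x":4,"y":1.4,"z":0,"spin":-0.8},{"jaw":255,"x":0.5,"y":0.2,"z":0,"spin":0},{"jaw":255,"x":0,"y":0,"z":0,"spin":0},{"jaw":255,"x":0,"y":0,"z":0,"spin":0},{"jaw":255,"x":0,"y":0,"z":0,"spin":0}]'
sed -i 's/<130)&(hsv\[:,:,2\]>110)/<float(sys.argv[3]))\&(hsv[:,:,2]>float(sys.argv[4]))/' mk.py
python3 mk.py w21 yellow_tray 120 110; python3 -c "
from h import *
print(monitor.read_state()['tcp_rot'][2])
im,K,T,st=camT('wrist')
m=masks_of('alu_sink','wrist')[0]; print(m['score'],fit(m['pixels'],K,T,SZ['alu_sink'],st['ee_pos'][2]-28), st['ee_pos'])
m=masks_of('yellow_tray','wrist')[0]; print(m['score'],fit(m['pixels'],K,T,SZ['yellow_tray'],0))
plan(517,275,130,0)"
```

```text
clock: 34.35
ee_pos: [517.3, 273.4, 141.2]
tcp_rot: [[0.002, 1.0, 0.031], [1.0, -0.001, -0.006], [-0.006, 0.031, -1.0]]
force: [-0.2, -0.4, 0.1]
finger_gap: 0.454
comp px 275.0 94.0 world 518.1 351.4 63.7 63.7 0.2
comp px 166.0 144.0 world 437.4 312.8 95.1 55.7 89.4
comp px 275.0 190.0 world 516.8 273.7 67.0 62.6 3.5
comp px 281.0 258.0 world 522.9 225.0 83.3 4.6 0.4
comp px 280.0 270.0 world 522.4 213.3 3.8 80.2 89.0
comp px 281.0 282.0 world 522.4 202.2 77.8 3.8 0.3
comp px 281.0 293.0 world 522.4 190.9 77.2 3.7 0.2
comp px 282.0 304.0 world 522.8 179.6 77.2 3.6 0.1
comp px 454.0 322.0 world 681.3 153.7 17.8 45.8 45.3
comp px 281.0 315.0 world 522.3 168.3 77.2 3.6 0.3
comp px 281.0 326.0 world 522.4 157.0 79.9 3.8 0.5
comp px 288.0 336.0 world 523.7 145.9 81.9 5.6 0.1
[-0.00582329  0.03062421 -0.99951401]
0.96 (array([518.7, 272.6, -89.4]), np.float64(0.059)) [517.3129086  273.31670218 141.26099726]
0.6 (array([477.4, 312.5,  -0.8]), np.float64(0.045))
at [517.8 274.  141.5] psi -0.1 j6 22.0 F [-0.2  0.5 -0.5] gap 0.453 t 34.5 rows 1 dpsi 0.1
{'x': np.float64(0.1), 'y': np.float64(-0.08), 'z': np.float64(1.15), 'spin': np.float64(-0.1)}
```

View pics/w21.png

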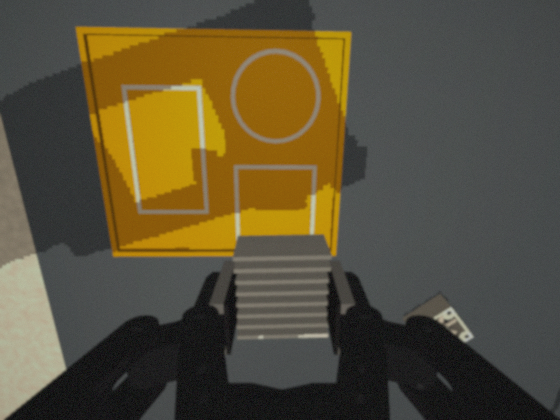

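```bash
python3 -m handwheel '[{"jaw":255,"x":0.1,"y":-0.4,"z":2.5,"spin":0},{"jaw":255,"x":0,"y":0,"z":4,"spin":0},{"jaw":255,"x":0,"y":0,"z":2.5,"spin":0},{"jaw":255,"x":0,"y":0,"z":0.5,"spin":0},{"jaw":255,"x":0,"y":0,"z":0,"spin":0},{"jaw":255,"x":0,"y":0,"z":0,"spin":0},{"jaw":255,"x":0,"y":0,"z":0,"spin":0},{"jaw":255,"x":0,"y":0,"z":0,"spin":0}]'
python3 -c "
from h import *
print(monitor.read_state()['tcp_rot'][2])
plan(516,273,31.4,-0.4)"
```

```text
clock: 35.55
ee_pos: [520.9, 275.1, 49.0]
tcp_rot: [[0.003, 0.999, 0.04], [1.0, -0.003, -0.002], [-0.002, 0.04, -0.999]]
force: [0.2, 0.5, 0.2]
finger_gap: 0.451
[-0.00172983  0.04037906 -0.99918294]
at [520.9 275.1  49. ] psi -0.2 j6 23.0 F [0.2 0.5 0.2] gap 0.451 t 35.5 rows 1 dpsi -0.2
{'x': np.float64(-0.21), 'y': np.float64(-0.49), 'z': np.float64(1.76), 'spin': np.float64(0.2)}
```

```bash
python3 -m handwheel '[{"jaw":255,"x":-0.2,"y":-0.5,"z":0.5,"spin":0},{"jaw":255,"x":0,"y":0,"z":0.6,"spin":0},{"jaw":255,"x":0,"y":0,"z":0.3,"spin":0},{"jaw":255,"x":0,"y":0,"z":0.1,"spin":0},{"jaw":255,"x":0,"y":0,"z":0,"spin":0},{"jaw":255,"x":0,"y":0,"z":0,"spin":0},{"jaw":255,"x":0,"y":0,"z":0,"spin":0},{"jaw":255,"x":0,"y":0,"z":0,"spin":0}]'
python3 mk.py w22 yellow_tray 120 110|head -4; python3 -c "
from h import *
plan(516,273,31.4,-0.4)"
```

```text
clock: 36.55
ee_pos: [516.4, 273.1, 33.1]
tcp_rot: [[0.003, 0.999, 0.041], [1.0, -0.003, -0.002], [-0.002, 0.041, -0.999]]
force: [-0.2, -0.0, -0.5]
finger_gap: 0.451
comp px 279.0 89.0 world 517.9 351.7 63.8 63.9 72.1
comp px 92.0 172.0 world 437.4 312.5 95.4 55.4 89.3
comp px 276.0 226.0 world 517.2 288.2 30.1 63.2 89.2
comp px 281.0 258.0 world 518.6 279.3 47.6 2.1 0.1
at [516.4 273.1  33.1] psi -0.2 j6 23.0 F [ 0.8  0.5 -1.9] gap 0.453 t 36.6 rows 1 dpsi -0.2
{'x': np.float64(-0.01), 'y': np.float64(-0.04), 'z': np.float64(0.17), 'spin': np.float64(0.2)}
```

View pics/w22.png

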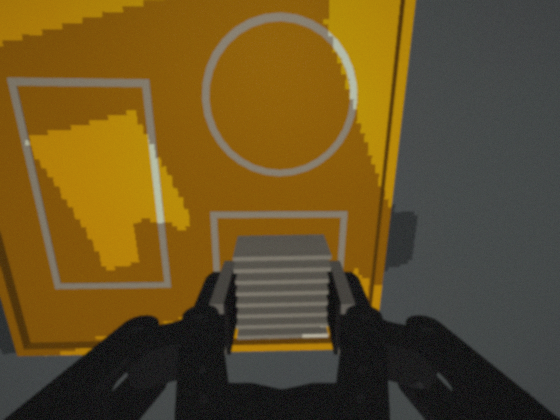

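```bash
python3 -m handwheel '[{"jaw":255,"x":0,"y":-0.05,"z":0.1,"spin":0},{"jaw":255,"x":0,"y":0,"z":0.1,"spin":0},{"jaw":255,"x":0,"y":0,"z":0.05,"spin":0},{"jaw":255,"x":0,"y":0,"z":0,"spin":0},{"jaw":255,"x":0,"y":0,"z":0,"spin":0},{"jaw":255,"x":0,"y":0,"z":0,"spin":0},{"jaw":255,"x":0,"y":0,"z":0,"spin":0},{"jaw":255,"x":0,"y":0,"z":0,"spin":0}]'
```

```text
clock: 37.6
ee_pos: [516.1, 273.1, 31.8]
tcp_rot: [[0.003, 0.999, 0.041], [1.0, -0.003, -0.001], [-0.001, 0.041, -0.999]]
force: [-1.2, 0.9, 1.5]
finger_gap: 0.456
```

Contact is beginning (Fz changed sign). I'll settle slightly more, open and back off.

```bash
python3 -m handwheel '[{"jaw":255,"x":0,"y":0,"z":0.07,"spin":0},{"jaw":255,"x":0,"y":0,"z":0,"spin":0},{"jaw":130,"x":0,"y":0,"z":0,"spin":0},{"jaw":122,"x":0,"y":0,"z":0,"spin":0},{"jaw":105,"x":0,"y":0,"z":0,"spin":0},{"jaw":105,"x":0,"y":0,"z":0,"spin":0},{"jaw":105,"x":0,"y":0,"z":-2,"spin":0},{"jaw":105,"x":0,"y":0,"z":-5,"spin":0}]'
python3 -c "
from h import *
print(monitor.read_state()['tcp_rot'][2])
plan(559,-2,130,5)"
```

```text
clock: 38.6
ee_pos: [510.5, 272.1, 98.8]
tcp_rot: [[0.003, 0.999, 0.034], [1.0, -0.003, -0.005], [-0.004, 0.034, -0.999]]
force: [0.3, 0.4, -0.2]
finger_gap: 0.58
[-0.00446396  0.03353603 -0.99942754]
at [510.5 272.1  98.8] psi -0.2 j6 23.0 F [ 0.3  0.4 -0.2] gap 0.58 t 38.6 rows 5 dpsi 5.2
{'x': np.float64(-5.48), 'y': np.float64(0.99), 'z': np.float64(-0.62), 'spin': np.float64(-1.0)}
{'x': np.float64(-5.5), 'y': np.float64(0.89), 'z': np.float64(-0.62), 'spin': np.float64(-1.0)}
{'x': np.float64(-5.51), 'y': np.float64(0.79), 'z': np.float64(-0.62), 'spin': np.float64(-1.0)}
{'x': np.float64(-5.52), 'y': np.float64(0.69), 'z': np.float64(-0.62), 'spin': np.float64(-1.0)}
{'x': np.float64(-5.54), 'y': np.float64(0.59), 'z': np.float64(-0.62), 'spin': np.float64(-1.0)}
```

```bash
python3 -m handwheel '[{"jaw":105,"x":-5.5,"y":1,"z":-1.5,"spin":-1},{"jaw":50,"x":-5.5,"y":0.9,"z":-1,"spin":-1},{"jaw":0,"x":-5.5,"y":0.8,"z":-0.5,"spin":-1},{"jaw":0,"x":-5.5,"y":0.7,"z":0,"spin":-1},{"jaw":0,"x":-4.5,"y":0.6,"z":0,"spin":-1},{"jaw":0,"x":-0.5,"y":0,"z":0,"spin":0},{"jaw":0,"x":0,"y":0,"z":0,"spin":0},{"jaw":0,"x":0,"y":0,"z":0,"spin":0}]'
python3 mw.py wrist w23 0 red_memory
python3 -c "
from h import *
print(monitor.read_state()['tcp_rot'][2])
plan(559,-2,28,5)"
```

```text
clock: 39.6
ee_pos: [563.9, -1.2, 137.6]
tcp_rot: [[-0.09, 0.995, 0.046], [0.996, 0.09, -0.002], [-0.006, 0.045, -0.999]]
force: [-0.6, -0.2, -0.5]
finger_gap: 0.996
red_memory 0.66 [559.8  -3.7 -83.2] 0.062
[-0.00589909  0.04539078 -0.99895189]
at [563.9  -0.9 137.6] psi 5.2 j6 -13.0 F [ 0.   0.6 -0.2] gap 0.999 t 39.7 rows 2 dpsi -0.2
{'x': np.float64(-0.03), 'y': np.float64(-0.25), 'z': np.float64(5.48), 'spin': np.float64(0.1)}
{'x': np.float64(-0.03), 'y': np.float64(-0.25), 'z': np.float64(5.48), 'spin': np.float64(0.1)}
```

View pics/w23.png

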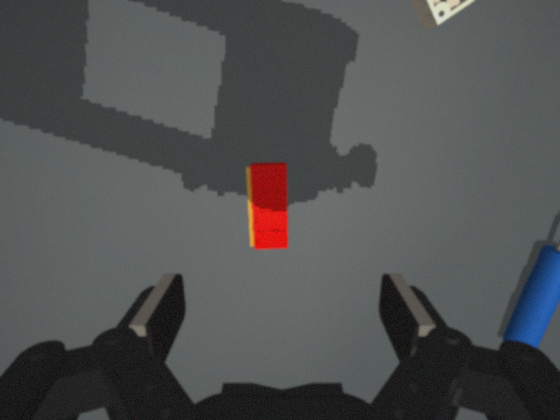

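```bash
python3 -m handwheel '[{"jaw":0,"x":-0.3,"y":-0.9,"z":3,"spin":-1.5},{"jaw":0,"x":0,"y":0,"z":4,"spin":0},{"jaw":60,"x":0,"y":0,"z":2.5,"spin":0},{"jaw":110,"x":0,"y":0,"z":0.5,"spin":0},{"jaw":110,"x":0,"y":0,"z":0,"spin":0},{"jaw":110,"x":0,"y":0,"z":0,"spin":0},{"jaw":110,"x":0,"y":0,"z":0,"spin":0},{"jaw":110,"x":0,"y":0,"z":0,"spin":0}]'
python3 mw.py wrist w24 0 red_memory
python3 -c "
from h import *
print(monitor.read_state()['tcp_rot'][2])
plan(559.5,-3.5,28,6.5)"
```

```text
clock: 40.7
ee_pos: [562.6, 0.2, 38.9]
tcp_rot: [[-0.126, 0.991, 0.053], [0.992, 0.126, -0.002], [-0.008, 0.053, -0.999]]
force: [0.7, 0.1, -0.4]
finger_gap: 0.568
red_memory 0.72 [559.9  -3.6 -83.6] 0.052
[-0.00838636  0.05230586 -0.9985959 ]
at [5.625e+02 1.000e-01 3.880e+01] psi 7.2 j6 -15.0 F [-0.2  0.7  0.1] gap 0.569 t 40.8 rows 1 dpsi -0.7
{'x': np.float64(-0.32), 'y': np.float64(-0.35), 'z': np.float64(1.08), 'spin': np.float64(0.7)}
```

View pics/w24.png

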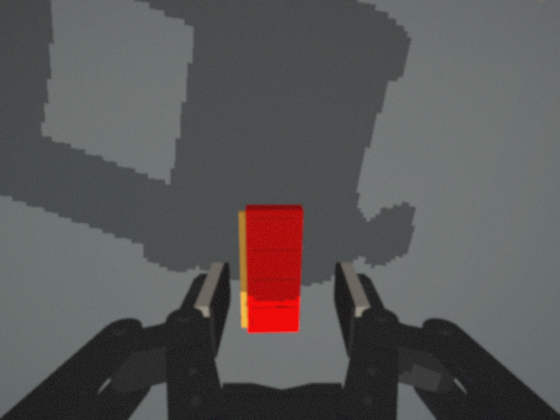

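```bash
python3 -m handwheel '[{"jaw":110,"x":-0.3,"y":-0.5,"z":0.5,"spin":0.4},{"jaw":110,"x":0,"y":0,"z":0.4,"spin":0},{"jaw":110,"x":0,"y":0,"z":0.2,"spin":0},{"jaw":110,"x":0,"y":0,"z":0,"spin":0},{"jaw":255,"x":0,"y":0,"z":0,"spin":0},{"jaw":255,"x":0,"y":0,"z":0,"spin":0},{"jaw":255,"x":0,"y":0,"z":0,"spin":0},{"jaw":255,"x":0,"y":0,"z":0,"spin":0}]'
python3 mw.py wrist w25 0 red_memory
```

```text
clock: 41.8
ee_pos: [558.2, -3.9, 26.9]
tcp_rot: [[-0.118, 0.992, 0.053], [0.993, 0.118, -0.002], [-0.008, 0.052, -0.999]]
force: [-0.3, -0.4, -0.9]
finger_gap: 0.33
red_memory 0.83 [559.9  -3.7 -84.3] 0.097
```

View pics/w25.png

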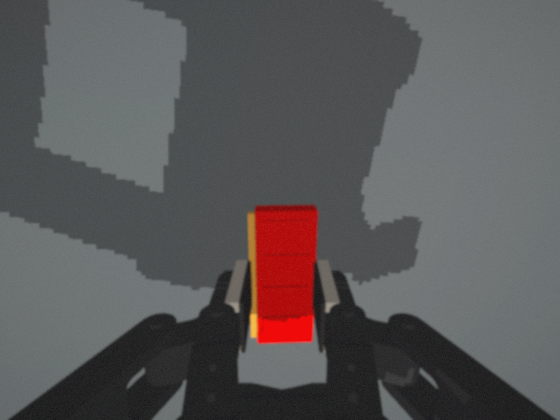

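```bash
python3 -m handwheel '[{"jaw":255,"x":0,"y":0,"z":-2,"spin":0},{"jaw":255,"x":0,"y":0,"z":-4,"spin":0},{"jaw":255,"x":0,"y":0,"z":-4,"spin":0},{"jaw":255,"x":2,"y":-2,"z":0,"spin":0},{"jaw":255,"x":5,"y":-3,"z":0,"spin":1},{"jaw":255,"x":5.5,"y":-2.5,"z":0,"spin":1},{"jaw":255,"x":5.5,"y":-2,"z":0,"spin":1},{"jaw":255,"x":5,"y":-1.5,"z":0,"spin":1}]'
python3 -c "
from h import *
print(monitor.read_state()['tcp_rot'][2])
plan(437.5,312.8,120,-0.5)"
```

```text
clock: 42.9
ee_pos: [422.7, 216.6, 122.6]
tcp_rot: [[-0.038, 0.998, 0.058], [0.999, 0.038, -0.002], [-0.004, 0.058, -0.998]]
force: [0.7, -0.0, 0.4]
finger_gap: 0.329
[-0.0042252   0.05804268 -0.99830516]
at [422.7 216.6 122.6] psi 2.2 j6 19.0 F [ 0.7 -0.   0.4] gap 0.329 t 42.9 rows 2 dpsi -2.7
{'x': np.float64(4.78), 'y': np.float64(0.92), 'z': np.float64(0.13), 'spin': np.float64(1.3)}
{'x': np.float64(4.8), 'y': np.float64(0.81), 'z': np.float64(0.13), 'spin': np.float64(1.3)}
```

```bash
python3 -m handwheel '[{"jaw":255,"x":4.8,"y":0.6,"z":0,"spin":1.3},{"jaw":255,"x":4,"y":0.5,"z":0,"spin":1.3},{"jaw":255,"x":0.8,"y":0,"z":0,"spin":0},{"jaw":255,"x":0,"y":0,"z":0,"spin":0},{"jaw":255,"x":0,"y":0,"z":0,"spin":0},{"jaw":255,"x":0,"y":0,"z":0,"spin":0},{"jaw":255,"x":0,"y":0,"z":0,"spin":0},{"jaw":255,"x":0,"y":0,"z":0,"spin":0}]'
python3 mk.py w26 yellow_tray 120 110; python3 -c "
from h import *
print(monitor.read_state()['tcp_rot'][2])
im,K,T,st=camT('wrist')
m=masks_of('red_memory','wrist')[0]; print(m['score'],fit(m['pixels'],K,T,SZ['red_memory'],st['ee_pos'][2]-27), st['ee_pos'])
m=masks_of('alu_sink','wrist')[0]; print(m['score'],fit(m['pixels'],K,T,SZ['alu_sink'],3))
plan(437.5,312.8,120,-0.5)"
```

```text
clock: 43.9
ee_pos: [427.7, 314.7, 122.2]
tcp_rot: [[0.006, 0.998, 0.055], [1.0, -0.006, -0.004], [-0.004, 0.055, -0.998]]
force: [-0.4, 0.2, -0.2]
finger_gap: 0.326
comp px 397.0 155.0 world 518.0 351.9 63.9 64.0 26.2
comp px 32.0 186.0 world 258.4 332.8 83.3 34.0 75.5
comp px 293.0 184.0 world 437.8 316.8 87.5 55.7 90.0
comp px 392.0 262.0 world 517.3 270.5 66.1 64.1 89.3
comp px 31.0 316.0 world 229.7 229.6 84.4 32.0 74.1
comp px 537.0 380.0 world 678.0 140.2 44.2 45.0 38.8
comp px 17.0 396.0 world 212.7 145.0 46.0 39.6 75.5
[-0.00370781  0.055285   -0.99846373]Traceback (most recent call last):
  File "<string>", line 5, in <module>
    m=masks_of('red_memory','wrist')[0]; print(m['score'],fit(m['pixels'],K,T,SZ['red_memory'],st['ee_pos'][2]-27), st['ee_pos'])
      ~~~~~~~~~~~~~~~~~~~~~~~~~~~~~~^^^
IndexError: list index out of range
```

View pics/w26.png

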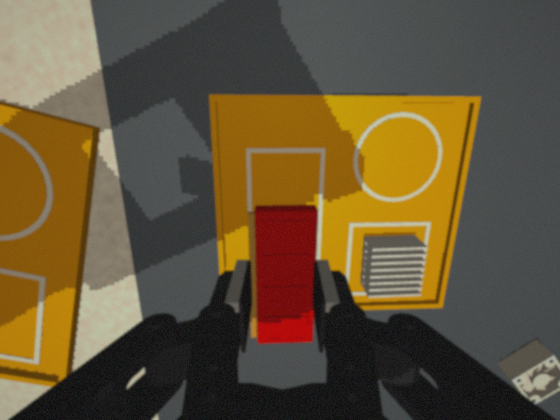

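```bash
python3 -m handwheel '[{"jaw":255,"x":-0.2,"y":0.3,"z":2.5,"spin":0},{"jaw":255,"x":0,"y":0,"z":3.5,"spin":0},{"jaw":255,"x":0,"y":0,"z":1.8,"spin":0},{"jaw":255,"x":0,"y":0,"z":0.3,"spin":0},{"jaw":255,"x":0,"y":0,"z":0,"spin":0},{"jaw":255,"x":0,"y":0,"z":0,"spin":0},{"jaw":255,"x":0,"y":0,"z":0,"spin":0},{"jaw":255,"x":0,"y":0,"z":0,"spin":0}]'
python3 mk.py w27 yellow_tray 120 110; python3 -c "
from h import *
im,K,T,st=camT('wrist')
for m in masks_of('red_memory','wrist')[:1]: print(m['score'],fit(m['pixels'],K,T,SZ['red_memory'],st['ee_pos'][2]-27), st['ee_pos'])
plan(436,312.8,30,-0.5)"
```

```text
clock: 45.05
ee_pos: [438.3, 314.6, 42.8]
tcp_rot: [[0.005, 0.998, 0.062], [1.0, -0.005, -0.0], [0.0, 0.062, -0.998]]
force: [0.3, 0.7, 0.0]
finger_gap: 0.329
comp px 435.0 180.0 world 518.2 351.7 63.7 64.0 4.7
comp px 271.0 204.0 world 437.8 334.3 52.0 55.3 89.5
comp px 419.0 284.0 world 517.2 291.0 25.1 63.9 89.4
0.7 (array([440.5, 314.7,  88.2]), np.float64(0.096)) [438.28636718 314.59001533  42.73988277]
at [438.1 314.5  42.5] psi -0.3 j6 32.0 F [-0.8  0.5  0.1] gap 0.331 t 45.2 rows 1 dpsi -0.2
{'x': np.float64(-0.17), 'y': np.float64(-0.21), 'z': np.float64(1.25), 'spin': np.float64(0.2)}
```

View pics/w27.png

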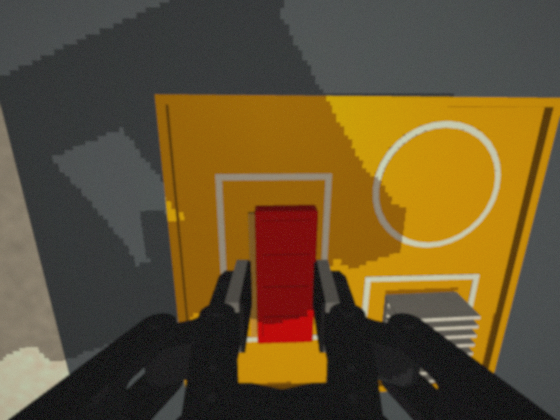

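```bash
python3 -m handwheel '[{"jaw":255,"x":-0.2,"y":-0.35,"z":0.3,"spin":0},{"jaw":255,"x":0,"y":0,"z":0.4,"spin":0},{"jaw":255,"x":0,"y":0,"z":0.3,"spin":0},{"jaw":255,"x":0,"y":0,"z":0.1,"spin":0},{"jaw":255,"x":0,"y":0,"z":0,"spin":0},{"jaw":255,"x":0,"y":0,"z":0,"spin":0},{"jaw":255,"x":0,"y":0,"z":0,"spin":0},{"jaw":255,"x":0,"y":0,"z":0,"spin":0}]'
python3 mk.py w28 yellow_tray 120 110; python3 -c "
from h import *
im,K,T,st=camT('wrist')
for m in masks_of('red_memory','wrist')[:1]: print(m['score'],fit(m['pixels'],K,T,SZ['red_memory'],st['ee_pos'][2]-27), st['ee_pos'])
plan(435.5,312.8,30,-0.5)"
```

```text
clock: 46.2
ee_pos: [435.0, 312.3, 30.3]
tcp_rot: [[0.005, 0.998, 0.061], [1.0, -0.005, -0.001], [-0.0, 0.061, -0.998]]
force: [0.3, 0.5, -0.6]
finger_gap: 0.328
comp px 456.0 180.0 world 517.9 351.8 63.9 63.9 51.7
comp px 282.0 205.0 world 437.9 336.9 46.7 55.4 89.0
comp px 438.0 292.0 world 518.0 292.6 22.3 64.8 88.4
comp px 280.0 350.0 world 435.9 266.7 3.6 42.3 89.4
0.9 (array([436.9, 312.4,  88.6]), np.float64(0.091)) [434.93402952 312.24396704  30.31463537]
at [434.9 312.2  30.3] psi -0.3 j6 32.0 F [-0.4  0.4 -0.7] gap 0.327 t 46.4 rows 1 dpsi -0.2
{'x': np.float64(0.06), 'y': np.float64(0.06), 'z': np.float64(0.03), 'spin': np.float64(0.2)}
```

View pics/w28.png

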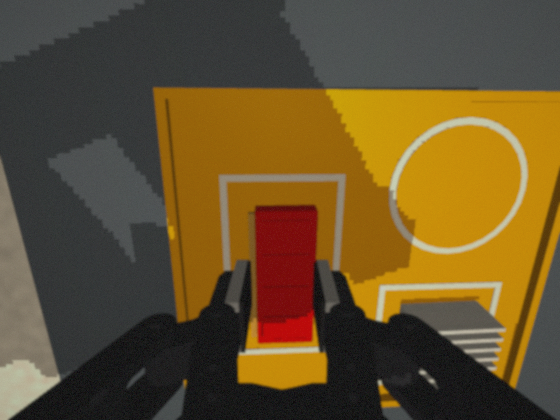

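```bash
python3 -m handwheel '[{"jaw":255,"x":0.05,"y":0.05,"z":0.05,"spin":0},{"jaw":255,"x":0,"y":0,"z":0.05,"spin":0},{"jaw":255,"x":0,"y":0,"z":0,"spin":0},{"jaw":255,"x":0,"y":0,"z":0,"spin":0},{"jaw":255,"x":0,"y":0,"z":0,"spin":0},{"jaw":255,"x":0,"y":0,"z":0,"spin":0},{"jaw":255,"x":0,"y":0,"z":0,"spin":0},{"jaw":255,"x":0,"y":0,"z":0,"spin":0}]'
```

```text
clock: 47.35
ee_pos: [435.1, 312.5, 30.0]
tcp_rot: [[0.005, 0.998, 0.06], [1.0, -0.005, -0.001], [-0.001, 0.06, -0.998]]
force: [-1.2, -0.7, 1.5]
finger_gap: 0.327
```

```bash
python3 -m handwheel '[{"jaw":255,"x":0,"y":0,"z":0.04,"spin":0},{"jaw":255,"x":0,"y":0,"z":0,"spin":0},{"jaw":166,"x":0,"y":0,"z":0,"spin":0},{"jaw":158,"x":0,"y":0,"z":0,"spin":0},{"jaw":138,"x":0,"y":0,"z":0,"spin":0},{"jaw":138,"x":0,"y":0,"z":0,"spin":0},{"jaw":138,"x":0,"y":0,"z":-2,"spin":0},{"jaw":138,"x":0,"y":0,"z":-5,"spin":0}]'
python3 mk.py w29 yellow_tray 120 110; python3 -c "
from h import *
im,K,T,st=camT('wrist')
for n in ('red_memory','alu_sink'):
  for m in masks_of(n,'wrist')[:1]: print(n,m['score'],fit(m['pixels'],K,T,SZ[n],3))"
```

```text
clock: 48.35
ee_pos: [428.9, 311.3, 97.5]
tcp_rot: [[0.005, 0.999, 0.054], [1.0, -0.005, -0.005], [-0.005, 0.054, -0.999]]
force: [0.8, -0.2, -0.4]
finger_gap: 0.459
comp px 410.0 155.0 world 518.0 352.0 63.9 64.0 27.9
comp px 15.0 196.0 world 267.2 330.5 64.4 15.3 75.5
comp px 285.0 213.0 world 437.7 312.3 94.9 55.6 89.3
comp px 406.0 263.0 world 518.0 278.6 50.0 65.2 89.6
comp px 14.0 335.0 world 239.2 226.8 84.7 13.0 75.5
comp px 409.0 301.0 world 528.3 246.6 44.7 10.3 0.1
comp px 409.0 311.0 world 529.5 237.7 41.4 3.6 0.5
red_memory 0.71 (array([437.2, 313.3,  89.2]), np.float64(0.067))
alu_sink 0.94 (array([517.4, 272.3, -89.5]), np.float64(0.083))
```

View pics/w29.png

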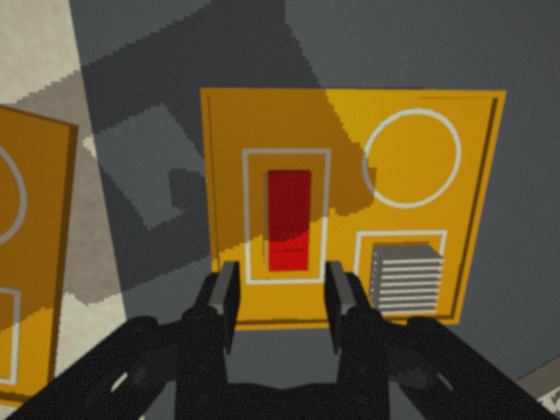

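Both yellow parts are within about 1 mm of their markings. I'll retreat upward, then take a final top and scene check.

```bash
python3 -m handwheel '[{"jaw":138,"x":0,"y":0,"z":-4,"spin":0},{"jaw":138,"x":0,"y":0,"z":-5,"spin":0},{"jaw":60,"x":0,"y":-1,"z":-5,"spin":0},{"jaw":0,"x":0,"y":0,"z":-2,"spin":0},{"jaw":0,"x":0,"y":0,"z":0,"spin":0},{"jaw":0,"x":0,"y":0,"z":0,"spin":0},{"jaw":0,"x":0,"y":0,"z":0,"spin":0},{"jaw":0,"x":0,"y":0,"z":0,"spin":0}]'
python3 - <<'E'
from h import *
for c in ("scene","top"):
    im,K,T,s=camT(c); 
    cv2.imwrite(f"pics/{c}9.png",im[:,:,::-1])
for n in ("white_fan","hard_drive","screwdriver","copper_sink","black_fan","green_memory"):
    for m in masks_of(n,"top")[:1]: print(n,round(m["score"],2),*meas(m["pixels"],K,T,H[n]))
E
```

```text
clock: 49.55
ee_pos: [406.7, 309.8, 251.4]
tcp_rot: [[0.006, 0.999, 0.043], [1.0, -0.005, -0.012], [-0.011, 0.043, -0.999]]
force: [-0.2, 0.5, -0.4]
finger_gap: 1.003
white_fan 0.73 [658.4 158.4  42.   39.5  38. ] [219. 148.]
hard_drive 0.67 [ 726.4 -321.5  149.9  106.7   82.1] [399. 124.]
screwdriver 0.75 [796.  -61.8 108.7  28.9  88. ] [303.  98.]
copper_sink 0.81 [ 541.2 -344.9   47.4   42.5  -75.3] [408. 194.]
black_fan 0.84 [ 520.4 -269.2   44.7   40.6  -75.3] [379. 201.]
green_memory 0.78 [ 454.  -328.3   70.4   31.   -75.4] [400. 227.]
```

View pics/scene9.png

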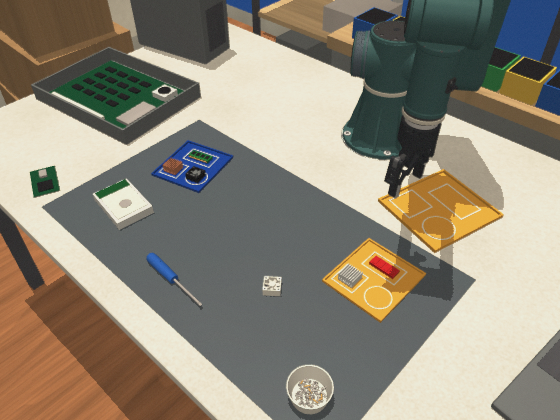

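View pics/top9.png

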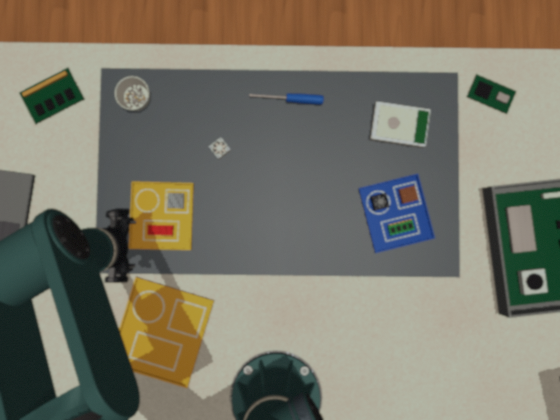

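All five parts lie in their markings. The bystanders have not moved, and the arm is clear of everything.

```bash
python3 -c "
from plant import job
print(job.job_done())"
```

```text
the job is handed in; nothing more can be done
None
```

I made up both kits and handed the job in at about 50 s of the 106 s allowed.

- **Placed, in the order listed:** the copper heat sink, black fan and green memory went in the blue tray. The silver heat sink and red memory went in the yellow tray on the mat, which measured about 180 x 167 mm. The larger yellow tray on the bench was left alone.
- **Position:** after each kit was finished, the wrist camera put every part within about 1.5 mm of its marking's centre. Angles agreed with the trays to within about 2°, except the copper heat sink. Its angle came out about 4° off, but that fit was poor and the top view showed it straight. The final top view put the blue parts within about 4 mm, a coarser measurement that includes their side faces.
- **Left in place:** the white fan, hard drive and screwdriver measured within about 1.5 mm of their starting positions, which is the measuring noise.
- **Setting down:** each part was lowered until the force reading showed first contact, then released. The highest wrist force I read was about 2 N.
- **Discrepancies:** the tool tilt crept up to about 3.5° over the run, so some parts settled by about 1 mm when released. One early move was refused because its rows lacked some values, and nothing moved. The network missed the held red module once and mislabelled a part once; I used other views instead.

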